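# Find the lid that still closes the paint jar

## Task

The blue paint jar in the slanted rack has lost its lid, and one of the two black screw lids on the table is caked inside with dried paint, though you cannot see which. Find out by trying them on the jar: leave the lid that screws fully home on it, and put the other one, which binds part-way, in the white soaking tub. Leave the other things on the table standing where they are.

Things in the scene. Friction and masses are not known exactly. Their poses are not given: they have to be found in the camera images.
- jar_mouth (a point): centre of the rim of the open jar's neck, z out of the mouth along the neck. The jar (white, blue band, 70 mm square, 124 mm tall) is held fast in one of three places of a slanted wooden rack, leaning 30 degrees from upright, roughly towards the robot. The neck is 39.6 mm thick (34 at the tapered rim), 36 long. Closed jars (red, green band, lids fully home) stand 125 mm apart in the other places
- thread_start (a point): start of one of the neck's three thread beads, on its crest, 10.3 mm below the rim and 24.3 mm from the axis, in the direction of jar_mouth's x axis; the others start 120 degrees round. Beads are 3.2 mm thick and run clockwise (looking into the mouth) and down for 160 degrees, 24 mm a turn: lids tighten clockwise, sinking 0.067 mm a degree. Play: 1.5 mm sideways, 1 mm axially
- home_edge (a point): on the neck's axis 23 mm below the rim: where the centre of a lid's lower edge lies when fully home (lid top 5 mm above the rim). Lowered with a lug 95 to 105 degrees clockwise of a bead's start, a lid lands on the beads 18.6 to 19.3 mm below the rim and is home after 60 to 85 degrees more; landing earlier takes as much more. Home, the turning moment rises to 0.5 N m in a few degrees
- lid_1: black screw lid, 59 mm across its 18 flats (at 0, 20, 40.. degrees from x), 28 mm high, 60 g, open side down. Origin: centre of the open lower edge; z up through the flat top. Three inward lugs (20 degrees wide, undersides 2 mm above the edge) lie at 0, 120 and 240 degrees from its x axis; white dots on top mark them. The liner inside is out of sight: caked in one of the two lids
- lid_2: black screw lid, outwardly the same as lid_1 in every way (size, axes, lugs, dots). Either of the two may be the caked one, it changes. The caked lid starts on the thread like the good one but comes to a firm stop with its lower edge 2.5 mm short of home, 35 to 40 degrees of turn too soon; it comes off again anticlockwise
- tub: white open plastic soaking tub, empty, 124 mm (its x) by 158 mm (its y) outside, 60 mm high, walls and floor 4 mm, standing loose on the table (0.35 kg). Origin: centre of its underside, z up
- tube_ochre: bystander: paint tube with a yellow band lying on the table, about 120 mm long (along its x) and 30 mm thick; origin on the table below its middle
- tube_crimson: bystander: paint tube with a red band lying on the table, about 120 mm long (along its x) and 30 mm thick; origin on the table below its middle
- brush_pot: bystander: blue pot 74 mm across and 98 mm high with brushes up to 225 mm high; origin at the centre of its underside
- medium_bottle: bystander: white bottle with a yellow label, 54 mm across, 115 mm high; origin at the centre of its underside
- water_mug: bystander: brown mug 80 mm across, 88 mm high; origin at the centre of its underside
- sketchbook: bystander: purple ring-bound sketchbook 150 by 210 mm, 16 mm thick, lying flat; origin at the centre of its underside
- pastille_tin: bystander: closed orange tin 100 by 65 mm, 29 mm high; origin at the centre of its underside
Mind the look-alikes: they are no part of the job. Leave any purple look-alike of the lid_2 alone.

How it is judged (in metres and radians):
At the end, for the whole second after the job is handed in: one lid is screwed fully home on the open jar (its lower edge at least 22.2 mm below the rim; 23 mm is home), square on the neck within 3.4 degrees, and the other lid lies in the soaking tub (its centre within 60 mm of the tub's centre and below its rim); both are released and still (linear speed of each of lid_1, lid_2 below 0.03 m/s and ((z of lid_1 in the frame of jar_mouth below -0.0222 m and distance between lid_1 and jar_mouth below 0.026 m and angle between the z axis of lid_1 and the z axis of jar_mouth, either way round below 0.06 rad and horizontal distance between lid_2 and tub below 0.06 m and z of lid_2 in the frame of tub below 0.05 m) or (z of lid_2 in the frame of jar_mouth below -0.0222 m and distance between lid_2 and jar_mouth below 0.026 m and angle between the z axis of lid_2 and the z axis of jar_mouth, either way round below 0.06 rad and horizontal distance between lid_1 and tub below 0.06 m and z of lid_1 in the frame of tub below 0.05 m))); the robot touches nothing.
It fails at once if a bystander is shifted by more than 30 mm or knocked over (distance of any of tube_ochre, tube_crimson, brush_pot, medium_bottle, water_mug, sketchbook, pastille_tin from where it was at the start of the episode above 0.03 m or angle between any of tube_ochre, tube_crimson, brush_pot, medium_bottle, water_mug, sketchbook, pastille_tin's own z axis and vertical above 0.35 rad).
It fails at once if the soaking tub is tipped or pushed more than 40 mm (distance of tub from where it was at the start of the episode above 0.04 m or angle between tub's own z axis and vertical above 0.25 rad).
It also fails if it takes over 72 s, if anything falls off the work surface, if the arm or the gripper's body presses on something with over 40 N, if the wrist force passes 120 N, or if a joint passes its speed limit or range.

## Robot

A 6-joint arm with a two-finger parallel gripper is mounted at the origin on the work surface. World frame = base frame: x ahead of the robot, y to its left, z up, the work surface at z = 0. Lengths are in mm, angles in degrees, forces in N, time in s.
With the tool pointing down it reaches from about 350 to 850 mm from the base axis. Payload 8.1 kg.
Tool frame: the origin (TCP) lies midway between the tips of the shut fingers; the grasp point (between the pads) lies 19 mm behind it; x points along the fingers, y is the direction in which the jaws open and shut, and the axes are right-handed (so a half turn about x gives the same grasp; the last joint's range is limited). The gripper opens to 85 mm and grips with 20 to 120 N. Pads are 22 mm wide; open, the fingers measure 114 mm over their backs; the gripper's body (76 mm by 85 mm) begins 54 mm behind the grasp point. The pads swing forward as they close: fully open they stand 13 mm farther back than shut.
Start: joints at [-75.596, 7.471, 85.268, -0, 87.261, -4.893], TCP at [198.301, -566.288, 231.292] pointing down, gripper open.
Joint ranges: [-169.43, 169.43], [-51.17, 129.36], [1.28, 143.12], [-76.62, 256.62], [0, 156.53], [-152.29, 152.29]. Speed limits (degrees/s): [136.94, 136.94, 159.86, 180, 180, 180].

## Interface

Orientations are given as [roll, pitch, yaw] about the fixed x, y, z axes, in that order (R = Rz(yaw) Ry(pitch) Rx(roll)).
In Python, from bench import sense, snapshot, hand_in gives the robot as it stands.
- The arm moves only by the tool drive_tool, never from a script. Its argument "deltas" is a list of rows, each a list of 7 numbers: the closure in counts, from 0 (fully open) to 255 (shut), then the shift along the tool's x, y, z in m, then the turn, a rotation vector about the tool's x, y, z in rad. A call has exactly 10 rows; each row is the pose to reach, as a shift and turn from the pose commanded when the call began, along the tool's axes at that moment; what a row does not reach only later rows make up. A row lasts 1/12 s, in which the tool goes at most 41.7 mm and 7.16 degrees, less where a joint would pass 70% of its speed; a pose out of reach is approached as far as the arm can. A call with a gripper value outside its range is refused whole. The fingers move at their own pace and stop on an object; "squeeze" is the grip in N (left out, the last holds). Time passes only in rows, so rows that repeat a pose let the fingers close, or fill a call up. It gives the time, the measured TCP pose, the force and the opening at its end, in the units of the state.
- sense(): the state, without advancing time (a new reading comes with each control period).
- snapshot(name): name is "side" or "top"; returns a dict with "frame" (400x640x3 uint8, blue, green, red), "fx", "fy", "cx", "cy" (pixels), "k1" (the pictures are not rectified: a ray, as slopes to the right and down, at radius r is drawn at 1 + k1 r^2 times it, then the intrinsics apply), "rvec" (rotation vector, rad) and "tvec" (3), from world to camera coordinates, as OpenCV has them. Camera axes: x right, y down, z forward; pixel columns grow to the right and rows downward; lengths in mm; the calibration is good to about 2 mm. A picture is of the moment at which its call begins. There is no depth.
- hand_in(): hands the job in, once; it reports no verdict.
The state is a dict: "time": time; "joint_pos": joint angles; "qd": joint speeds; "joint_efforts": joint torques, N m; "tool_pos": TCP position; "tcp_rot": TCP orientation; "ft_force": force on the tool from outside, world axes, zero at the start; "wrist_torque": the same for the moment, N m; "finger_gap": finger opening in mm.
Only numpy, scipy, OpenCV 4.12 (cv2) and the standard library are available. Lean on these libraries where they do the work, as an engineer would, in place of code of your own. Each camera call takes 0.05 s, during which the arm holds its last target.

## Working session

There is one attempt and no reset: what is moved stays moved. The work goes in short steps, Python scripts to look and compute and a tool call to move; the robot and the scene stay as the last step left them, time stands still between calls to the robot, and variables do not carry over. Pictures are saved under pics/ and viewed, and the job is handed in when it is done.

Besides the shell and the picture viewer there is one more tool, called as name(argument=value, ...) on one line, values as JSON. drive_tool: Moves the arm, as the interface text tells. Its arguments: {"type":"object","properties":{"deltas":{"type":"array","items":{"type":"array","items":{"type":"number"}}},"squeeze":{"type":"number"}},"required":["deltas"]}

```bash
mkdir -p pics; ls
python3 - <<'E'
from bench import sense, snapshot
import cv2
for n in("side","top"):
    s=snapshot(n); cv2.imwrite(f"pics/{n}0.png",s["frame"])
    print({k:v for k,v in s.items() if k!="frame"})
print(sense())
E
```

```text
pics
{'fx': 474.4629651599489, 'fy': 474.4629651599489, 'cx': 319.51965618778115, 'cy': 208.87961855649058, 'k1': 0.020953979343468605, 'rvec': array([ 0.88485942, -2.6090059 ,  0.94050914]), 'tvec': array([ 433.14629859,  314.76982871, 1102.1606094 ])}
{'fx': 435.27775235337896, 'fy': 435.27775235337896, 'cx': 313.55042675972106, 'cy': 200.0579278278618, 'k1': -0.03072129083088373, 'rvec': array([ 2.12686802, -2.13319417,  0.21030191]), 'tvec': array([ -16.4840166 ,  562.49668986, 1432.31004175])}
{'time': 0.1, 'joint_pos': array([-7.55964215e+01,  7.51179998e+00,  8.53247439e+01, -9.65106917e-06,
        8.72611740e+01, -4.89190133e+00]), 'qd': array([ 0.04072645, -0.06025555, -0.18119158,  0.01289412, -0.0934461 ,
       -0.03022075]), 'joint_efforts': array([ 2.19618218e-03, -5.70951498e+01, -5.01943159e+01,  4.80243557e-05,
        8.08217068e-03,  1.15327617e-05]), 'tool_pos': array([ 198.17019868, -565.79330414,  230.3223725 ]), 'tcp_rot': array([-94.88624946,  89.90228211, 104.40923087]), 'ft_force': array([ 0.78577371, -0.00812035, -0.94313578]), 'wrist_torque': array([-0.01738276,  0.00716291, -0.03223147]), 'finger_gap': 85.37591178888107}
```

View pics/side0.png

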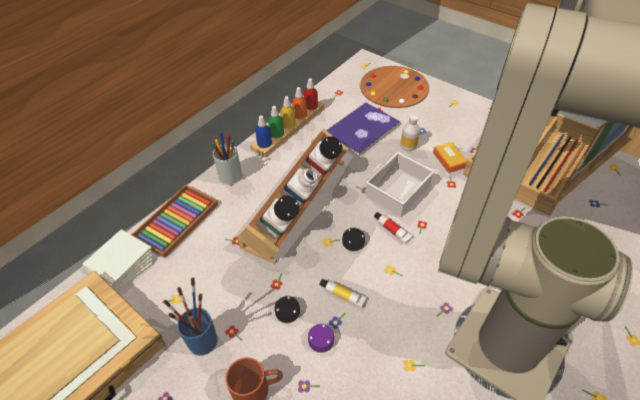

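View pics/top0.png

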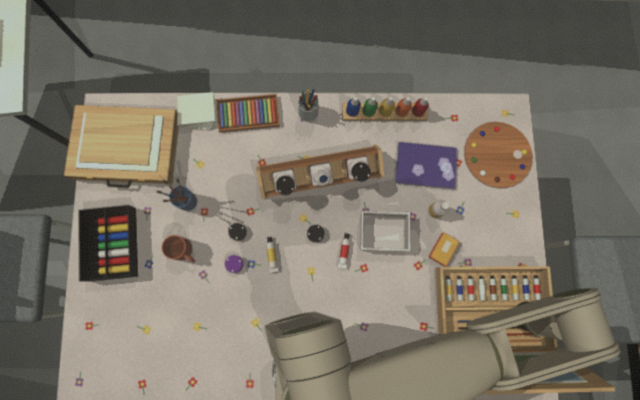

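```bash
cat > h.py <<'E'
import numpy as np, cv2
from bench import sense, snapshot
from scipy.spatial.transform import Rotation as R
def proj(s,P):
    P=np.atleast_2d(P).astype(float)
    r,_=cv2.Rodrigues(s["rvec"]); c=P@r.T+s["tvec"]
    u=c[:,:2]/c[:,2:]; q=(u**2).sum(1,keepdims=True); u=u*(1+s["k1"]*q)
    return u*[s["fx"],s["fy"]]+[s["cx"],s["cy"]]
def ray(s,px):
    K=np.array([[s["fx"],0,s["cx"]],[0,s["fy"],s["cy"]],[0,0,1]])
    u=cv2.undistortPoints(np.array([[px]],float),K,np.array([s["k1"],0,0,0.]))[0,0]
    r,_=cv2.Rodrigues(s["rvec"]); d=r.T@np.array([u[0],u[1],1]); o=-r.T@s["tvec"]
    return o,d/np.linalg.norm(d)
def onz(s,px,z):
    o,d=ray(s,px); return o+d*(z-o[2])/d[2]
def tri(s1,p1,s2,p2):
    o,d=ray(s1,p1); o2,d2=ray(s2,p2)
    A=np.stack([d,-d2],1); t=np.linalg.lstsq(A,o2-o,rcond=None)[0]
    a=o+d*t[0]; b=o2+d2*t[1]; return (a+b)/2, np.linalg.norm(a-b)
def crop(s,name,x,y,w,h,k):
    c=cv2.resize(s["frame"][y:y+h,x:x+w],None,fx=k,fy=k,interpolation=cv2.INTER_CUBIC); cv2.imwrite("pics/"+name,c)
def tcpR(o): return R.from_euler("xyz",o,degrees=True)
E
python3 - <<'E'
from h import *
import pickle
S={n:snapshot(n) for n in("side","top")}
pickle.dump(S,open("S0.pkl","wb"))
crop(S["side"],"c1.png",240,120,120,150,4)
crop(S["side"],"c2.png",260,215,120,140,4)
crop(S["top"],"c3.png",250,140,150,65,5)
crop(S["top"],"c4.png",210,205,150,75,5)
E
```

```text
(no output)
```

View pics/c1.png

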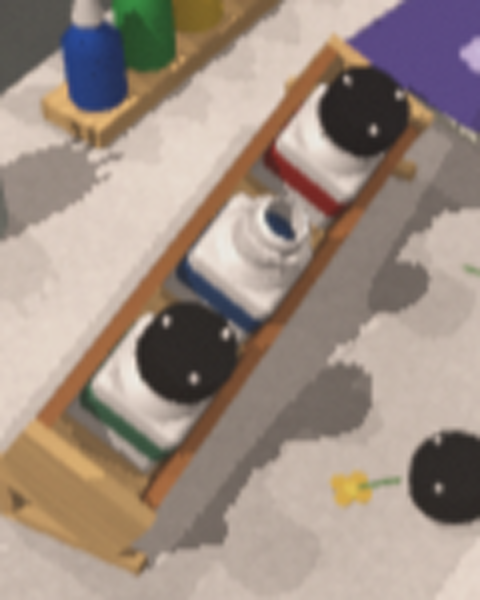

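View pics/c2.png

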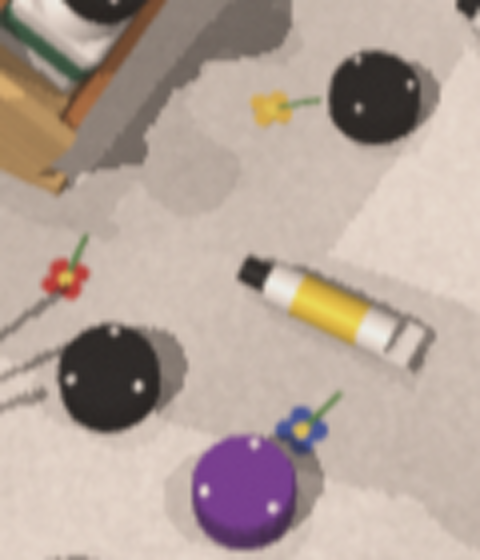

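View pics/c3.png

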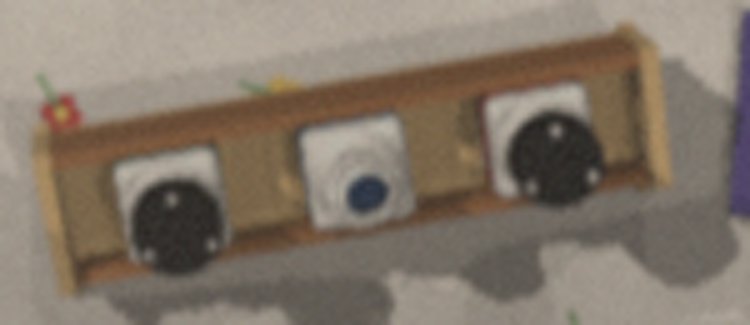

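View pics/c4.png

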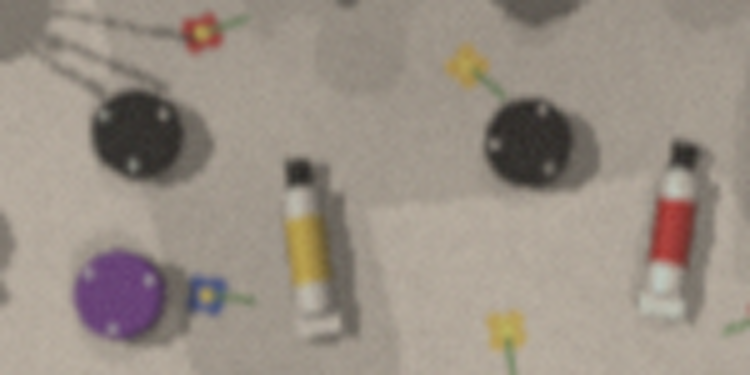

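```bash
cat >> h.py <<'E'
def dots(s,x,y,r,n=3,pr=False):
    """white dots on a dark lid around pixel x,y within r"""
    g=s["frame"].astype(float).min(2); k=8
    x0,y0=int(x-r-3),int(y-r-3); c=g[y0:y0+2*int(r)+7,x0:x0+2*int(r)+7]
    b=cv2.resize(c,None,fx=k,fy=k,interpolation=cv2.INTER_CUBIC); b=cv2.GaussianBlur(b,(0,0),k*.6)
    dil=cv2.dilate(b,np.ones((2*k+1,2*k+1)))
    out=[]
    for v,u in np.argwhere((b==dil)&(b>50)):
        px=(u+.5)/k-.5+x0; py=(v+.5)/k-.5+y0
        if np.hypot(px-x,py-y)<=r: out.append((b[v,u],px,py))
    out.sort(reverse=True)
    if pr: print([tuple(np.round(o,1)) for o in out[:6]])
    return np.array([o[1:] for o in out[:n]])
E
python3 - <<'E'
from h import *
import pickle
S=pickle.load(open("S0.pkl","rb"))
for nm,a in dict(green=((286,211,10),(285,186,8)),red=((331,148,10),(361,172,8)),L=((287,309,11),(237,232,8)),Rr=((353.5,239.5,10),(316,233,8))).items():
    print(nm)
    for n,c in zip(("side","top"),a): dots(S[n],*c,pr=True)
E
```

```text
green
[(np.float64(127.1), np.float64(288.1), np.float64(214.1))]
[(np.float64(89.2), np.float64(279.2), np.float64(190.7)), (np.float64(88.5), np.float64(283.8), np.float64(179.4)), (np.float64(86.3), np.float64(292.1), np.float64(188.6))]
red
[(np.float64(118.5), np.float64(332.9), np.float64(152.1)), (np.float64(116.7), np.float64(339.4), np.float64(143.1)), (np.float64(110.3), np.float64(326.3), np.float64(139.4))]
[(np.float64(97.6), np.float64(360.7), np.float64(165.8)), (np.float64(96.1), np.float64(368.2), np.float64(174.9)), (np.float64(85.8), np.float64(355.8), np.float64(177.1))]
L
[(np.float64(155.5), np.float64(294.1), np.float64(311.1)), (np.float64(142.0), np.float64(277.2), np.float64(309.4))]
[(np.float64(97.1), np.float64(236.2), np.float64(237.7)), (np.float64(89.2), np.float64(242.2), np.float64(227.3))]
Rr
[(np.float64(116.1), np.float64(362.2), np.float64(235.6)), (np.float64(112.5), np.float64(349.2), np.float64(241.4))]
[(np.float64(95.8), np.float64(308.2), np.float64(233.4)), (np.float64(84.0), np.float64(319.3), np.float64(238.2))]
```

Run:
```python
from h import *
import pickle
from scipy.optimize import least_squares
S=pickle.load(open("S0.pkl","rb"))
D={}
for nm,a in dict(green=((286.5,208,14),(285,185,9)),red=((331,147,12),(361,172,9)),L=((287,307,12.5),(237,231,9.5)),Rr=((354,238.5,12.5),(316,232.5,9.5))).items():
    print(nm); D[nm]=[dots(S[n],*c,pr=True) for n,c in zip(("side","top"),a)]
pickle.dump(D,open("D.pkl","wb"))
```

```text
green
[(np.float64(193.9), np.float64(274.3), np.float64(201.4)), (np.float64(136.9), np.float64(296.1), np.float64(202.8)), (np.float64(129.0), np.float64(281.1), np.float64(199.7)), (np.float64(127.1), np.float64(288.1), np.float64(214.1)), (np.float64(121.8), np.float64(299.3), np.float64(202.8)), (np.float64(85.6), np.float64(290.6), np.float64(195.1))]
[(np.float64(89.2), np.float64(279.2), np.float64(190.7)), (np.float64(88.5), np.float64(283.8), np.float64(179.4)), (np.float64(86.3), np.float64(292.1), np.float64(188.6))]
red
[(np.float64(118.5), np.float64(332.9), np.float64(152.1)), (np.float64(116.7), np.float64(339.4), np.float64(143.1)), (np.float64(110.3), np.float64(326.3), np.float64(139.4))]
[(np.float64(97.6), np.float64(360.7), np.float64(165.8)), (np.float64(96.1), np.float64(368.2), np.float64(174.9)), (np.float64(85.8), np.float64(355.8), np.float64(177.1))]
L
[(np.float64(155.5), np.float64(294.1), np.float64(311.1)), (np.float64(142.0), np.float64(277.2), np.float64(309.4)), (np.float64(133.7), np.float64(288.2), np.float64(296.9))]
[(np.float64(97.1), np.float64(236.2), np.float64(237.7)), (np.float64(89.2), np.float64(242.2), np.float64(227.3))]
Rr
[(np.float64(116.1), np.float64(362.2), np.float64(235.6)), (np.float64(112.5), np.float64(349.2), np.float64(241.4))]
[(np.float64(95.8), np.float64(308.2), np.float64(233.4)), (np.float64(84.0), np.float64(319.3), np.float64(238.2))]
```

```bash
cat > fit.py <<'E'
from h import *
import pickle
from scipy.optimize import least_squares
S=pickle.load(open("S0.pkl","rb"))
A=np.array
D=dict(green=[A([[281.1,199.7],[299.3,202.8],[288.1,214.1]]),A([[279.2,190.7],[283.8,179.4],[292.1,188.6]])],
red=[A([[332.9,152.1],[339.4,143.1],[326.3,139.4]]),A([[360.7,165.8],[368.2,174.9],[355.8,177.1]])],
L=[A([[294.1,311.1],[277.2,309.4],[288.2,296.9]]),A([[236.2,237.7],[242.2,227.3],[230.6,228]])],
Rr=[A([[362.2,235.6],[349.2,241.4],[349.3,230]]),A([[308.2,233.4],[319.3,238.2],[318.6,227]])])
def frame(yaw,tilt):
    # z leaning; x along rack (perp), y = z cross x
    z=A([np.sin(tilt)*np.cos(yaw),np.sin(tilt)*np.sin(yaw),np.cos(tilt)])
    x=A([-np.sin(yaw),np.cos(yaw),0]); x=-x if x[1]>0 else x
    return np.stack([x,np.cross(z,x),z],1)
def dotp(c,F,a,r): 
    t=a+A([0,1,2])*2*np.pi/3
    return c+F@np.stack([r*np.cos(t),r*np.sin(t),0*t])[:, :].T.reshape(3,3).T if False else (c[:,None]+F@np.stack([r*np.cos(t),r*np.sin(t),0*t])).T
def match(p,q):
    d=np.linalg.norm(p[:,None]-q[None],axis=2)
    from scipy.optimize import linear_sum_assignment
    i,j=linear_sum_assignment(d); return (p[i]-q[j])
def model(p):
    r=p[0]; out={}
    F=frame(p[4],p[5])
    out["green"]=(p[1:4]+F[:,0]*125*p[8],F,p[6]); out["red"]=(p[1:4]-F[:,0]*125*p[8],F,p[7])
    out["L"]=(A([p[9],p[10],28]),np.eye(3),p[11]); out["Rr"]=(A([p[12],p[13],28]),np.eye(3),p[14])
    return r,out
def res(p,cams=("side","top"),full=False):
    r,o=model(p); e={}
    for k,(c,F,a) in o.items():
        for n,i in (("side",0),("top",1)):
            if n in cams: e[k,n]=match(proj(S[n],dotp(c,F,a,r)),D[k][i])
    if full: return e
    return np.concatenate([v.ravel() for v in e.values()]+[[ (p[0]-22)*.02]])
if __name__=="__main__":
    # initial guesses
    t={k:tri(S["side"],D[k][0].mean(0),S["top"],D[k][1].mean(0)) for k in D}
    for k in t: print(k,np.round(t[k][0],1),round(t[k][1],2))
    d=t["green"][0]-t["red"][0]; print("dist",np.linalg.norm(d))
    yaw=np.arctan2(d[1],d[0])+np.pi/2
    z=A([np.cos(yaw),np.sin(yaw)]); 
    if z[0]>0: yaw+=np.pi
    F=frame(yaw,np.pi/6); sg=np.sign(d@F[:,0])
    mid=(t["green"][0]+t["red"][0])/2
    best=None
    for tt in range(81):
        a=[np.deg2rad(30)*((tt//3**i)%3+ .0)*4/3 for i in range(4)]
        p0=[22,*mid,yaw,np.pi/6,a[0],a[1],sg,t["L"][0][0],t["L"][0][1],a[2],t["Rr"][0][0],t["Rr"][0][1],a[3]]
        lo=np.full(15,-np.inf);hi=np.full(15,np.inf); lo[8]=sg-1e-4; hi[8]=sg+1e-4
        f=least_squares(res,p0,bounds=(lo,hi),loss="soft_l1")
        if best is None or f.cost<best.cost: best=f
    p=best.x; print(best.cost); print(np.round(p[:4],1),np.rad2deg(p[4:8])%360,np.round(p[9:11],1),np.rad2deg(p[11])%120,np.round(p[12:14],1),np.rad2deg(p[14])%120)
    for k,v in res(p,full=True).items(): print(k,np.round(v.mean(0),2),np.round(v,1).tolist())
    np.save("p.npy",p)
E
python3 fit.py
```

```text
green [587.   72.9 149.9] 5.23
red [ 633.5 -173.1  147.5] 2.51
L [458.8 245.   30.9] 1.75
Rr [451.8 -24.6  29. ] 1.9
dist 250.27078360150384
5.215770841449856
[ 23.5 610.3 -49.9 148.5] [190.40749823  28.38965227  89.06358858 329.61472683] [459.4 244.3] 61.13267190301745 [451.9 -25.1] 94.91637111707705
('green', 'side') [-1.27  0.03] [[-0.3, -0.0], [-0.3, -0.1], [-3.3, 0.2]]
('green', 'top') [0.37 0.57] [[0.4, 0.4], [0.5, 0.6], [0.2, 0.7]]
('red', 'side') [-0.32 -0.23] [[-0.3, -0.2], [-0.3, -0.1], [-0.3, -0.4]]
('red', 'top') [0.16 0.43] [[0.1, 0.6], [0.2, 0.2], [0.2, 0.5]]
('L', 'side') [-0.27  0.19] [[-0.2, 0.1], [-0.2, 0.1], [-0.4, 0.4]]
('L', 'top') [0.48 0.16] [[0.3, -0.1], [0.6, 0.3], [0.6, 0.3]]
('Rr', 'side') [-0.27  0.03] [[-0.3, -0.5], [-0.4, 0.3], [-0.1, 0.3]]
('Rr', 'top') [0.26 0.27] [[-0.1, -0.1], [0.6, 0.3], [0.3, 0.6]]
```

```bash
sed -i 's/\[299.3,202.8\]/[296.1,202.8]/' fit.py; python3 fit.py
python3 - <<'E'
from h import *
import pickle
S=pickle.load(open("S0.pkl","rb"))
for n,s,t in (("purple",(321,337),(234,264)),("mug",(248,385),(176,248)),("ochre tip",(322,287),(270,239)),("ochre end",(366,300),(274,271)),("crim tip",(377,217),(346.5,235)),("crim end",(409,238),(342,266)),("tubL",None,(362,213)),("tubR",None,(410,213)),("tubbl",None,(362,251)),("tubbr",None,(410,251)),("brushpot",None,(182,199)),("bottle",None,(437,209))):
    print(n,None if s is None else np.round(onz(S["side"],s,15)),np.round(onz(S["top"],t,60 if n.startswith("tub") else 20)))
o,_=ray(S["side"],(320,200));print(o);o,_=ray(S["top"],(320,200));print(o)
crop(S["side"],"c5.png",290,155,40,40,14)
crop(S["side"],"c6.png",355,140,90,90,6)
E
```

```text
green [588.3  73.5 149.1] 2.65
red [ 633.5 -173.1  147.5] 2.51
L [458.8 245.   30.9] 1.75
Rr [451.8 -24.6  29. ] 1.9
dist 250.6767502865555
2.6418913196753913
[ 23.4 610.6 -49.8 148.4] [190.28835107  30.12936292 330.08221172  90.12312362] [459.4 244.3] 61.135045523410206 [451.9 -25.1] 94.92545968378022
('green', 'side') [-0.41  0.  ] [[-0.4, 0.1], [-0.4, -0.0], [-0.4, -0.1]]
('green', 'top') [0.32 0.42] [[0.1, 0.4], [0.3, 0.4], [0.6, 0.5]]
('red', 'side') [-0.35 -0.19] [[-0.2, -0.1], [-0.3, -0.3], [-0.5, -0.2]]
('red', 'top') [0.13 0.43] [[0.2, 0.3], [0.2, 0.5], [0.0, 0.5]]
('L', 'side') [-0.27  0.2 ] [[-0.1, 0.1], [-0.2, 0.1], [-0.4, 0.4]]
('L', 'top') [0.47 0.16] [[0.3, -0.1], [0.6, 0.3], [0.6, 0.3]]
('Rr', 'side') [-0.27  0.03] [[-0.3, -0.5], [-0.3, 0.3], [-0.2, 0.3]]
('Rr', 'top') [0.26 0.27] [[-0.1, -0.1], [0.6, 0.3], [0.3, 0.5]]
purple [348. 252.  15.] [348. 252.  20.]
mug [407. 435.  15.] [403. 452.  20.]
ochre tip [427. 145.  15.] [433. 131.  20.]
ochre end [320. 108.  15.] [325. 116.  20.]
crim tip [ 442. -127.   15.] [ 446. -131.   20.]
crim end [ 333. -118.   15.] [ 341. -114.   20.]
tubL None [ 516. -182.   60.]
tubR None [ 516. -345.   60.]
tubbl None [ 388. -179.   60.]
tubbr None [ 388. -339.   60.]
brushpot None [573. 440.  20.]
bottle None [ 536. -450.   20.]
[  49.42061599  625.59928228 1052.44330521]
[2.89781778e+02 1.93741460e-01 1.51136124e+03]
```

View pics/c5.png

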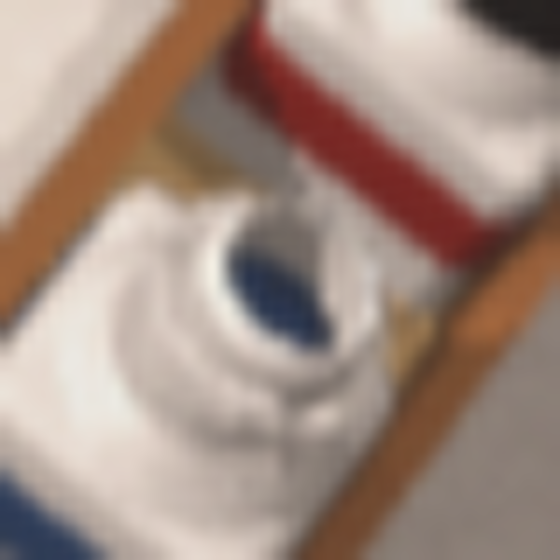

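View pics/c6.png

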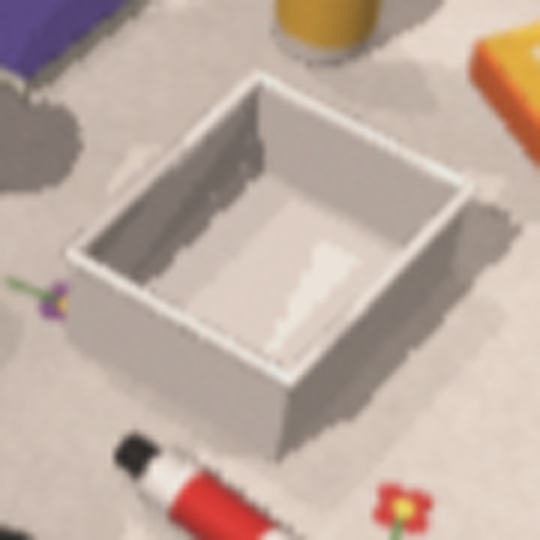

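```bash
cat >> h.py <<'E'
p=np.load("p.npy"); 
def T0():
    s=dict(j=[-75.596,7.471,85.268,0,87.261,-4.893]); return None
def Rj(j):
    r=R.from_euler("z",j[0],degrees=True)*R.from_euler("y",j[1]+j[2],degrees=True)*R.from_euler("z",j[3],degrees=True)*R.from_euler("y",j[4],degrees=True)*R.from_euler("z",j[5],degrees=True)
    return r
E
python3 - <<'E'
from h import *
s=sense(); j=s["joint_pos"]; Rt=tcpR(s["tcp_rot"])
print(Rt.as_matrix().round(3)); T=Rj(j).inv()*Rt; print(T.as_matrix().round(3)); print(s["tool_pos"])
E
```

```text
[[-0.     0.33  -0.944]
 [ 0.001 -0.944 -0.33 ]
 [-1.    -0.001 -0.   ]]
[[-0. -1. -0.]
 [ 0.  0. -1.]
 [ 1. -0.  0.]]
[ 198.19635546 -565.96686948  230.62230532]
```

```bash
cat >> h.py <<'E'
def tooldown(az):
    a=np.deg2rad(az); x=np.array([0,0,-1.]); y=np.array([np.cos(a),np.sin(a),0]); return R.from_matrix(np.stack([x,y,np.cross(x,y)],1))
def delta(P0,R0,P1,R1):
    d=R0.inv().apply(np.array(P1)-P0)/1000; r=(R0.inv()*R1).as_rotvec(); return np.round(d,4),np.round(r,4)
E
python3 - <<'E'
from h import *
P0=[198.301,-566.288,231.292]; R0=tooldown(-75.596+4.893)
print(delta(P0,R0,[451.9,-25.1,70],tooldown(94.9)))
E
```

```text
(array([ 0.1613, -0.427 , -0.4182]), array([-2.8903,  0.    ,  0.    ]))
```

drive_tool(deltas=[[0, 0.161, -0.427, -0.4182, -2.89, 0, 0], [0, 0.161, -0.427, -0.4182, -2.89, 0, 0], [0, 0.161, -0.427, -0.4182, -2.89, 0, 0], [0, 0.161, -0.427, -0.4182, -2.89, 0, 0], [0, 0.161, -0.427, -0.4182, -2.89, 0, 0], [0, 0.161, -0.427, -0.4182, -2.89, 0, 0], [0, 0.161, -0.427, -0.4182, -2.89, 0, 0], [0, 0.161, -0.427, -0.4182, -2.89, 0, 0], [0, 0.161, -0.427, -0.4182, -2.89, 0, 0], [0, 0.161, -0.427, -0.4182, -2.89, 0, 0]], squeeze=80)

```text
time: 1.03
tool_pos: [369.3, -200.2, 122.5]
tcp_rot: [57.1, 90.0, -31.7]
ft_force: [1.5, -0.1, 0.7]
finger_gap: 85.5
```

```bash
cat >> h.py <<'E'
def cur():
    s=sense(); return s["tool_pos"],tcpR(s["tcp_rot"]),s
E
python3 - <<'E'
from h import *
P,Q,s=cur(); y=Q.as_matrix()[:,1]; print(P,np.degrees(np.arctan2(y[1],y[0])),s["joint_pos"],s["qd"].round(1))
print(delta(P,Q,[451.9,-25.1,70],tooldown(94.9)))
E
```

```text
[ 369.31304367 -200.16059495  122.50596177] 1.2461896669096262 [-3.54598161e+01 -1.71814377e+01  1.20062996e+02  2.40570806e-03
  7.70830635e+01 -3.67065378e+01] [ 64.5  -0.7  14.6   0.1 -14.4 -21.3]
(array([ 0.0525,  0.0863, -0.1732]), array([-1.6346e+00,  7.0000e-04, -1.0000e-04]))
```

drive_tool(deltas=[[0, 0.052, 0.086, -0.173, -1.634, 0, 0], [0, 0.052, 0.086, -0.173, -1.634, 0, 0], [0, 0.052, 0.086, -0.173, -1.634, 0, 0], [0, 0.052, 0.086, -0.173, -1.634, 0, 0], [0, 0.052, 0.086, -0.173, -1.634, 0, 0], [0, 0.052, 0.086, -0.173, -1.634, 0, 0], [0, 0.052, 0.086, -0.173, -1.634, 0, 0], [0, 0.052, 0.086, -0.173, -1.634, 0, 0], [0, 0.052, 0.086, -0.173, -1.634, 0, 0], [0, 0.052, 0.086, -0.173, -1.634, 0, 0]])

```text
time: 1.87
tool_pos: [452.1, -27.4, 70.8]
tcp_rot: [-165.5, 90.0, 177.4]
ft_force: [-0.8, -0.1, -0.9]
finger_gap: 85.3
```

Run:
```python
from h import *
P,Q,s=cur(); y=Q.as_matrix()[:,1]; print(P,np.degrees(np.arctan2(y[1],y[0])),s["joint_pos"],s["qd"].round(1))
print(delta(P,Q,[451.9,-25.1,-2],tooldown(94.9)))
for n in("side","top"):
    S=snapshot(n); crop(S,f"d_{n}.png",*((300,160,110,130) if n=="side" else (270,190,100,90)),6 if n=="top" else 4)
    print(proj(S,[P]))
```

```text
[452.10902137 -27.36383346  70.75569237] 72.92435239530496 [-9.95218513e+00 -7.49386948e+00  1.17647014e+02 -2.63574649e-03
  6.98660116e+01 -8.28756291e+01] [ -0.3  -0.1   0.1   0.1  -0.1 -85.4]
(array([ 0.0728,  0.0021, -0.0008]), array([-3.835e-01, -3.000e-04,  0.000e+00]))
[[354.4428687  225.30681847]]
[[316.52257387 231.66739605]]
```

drive_tool(deltas=[[0, 0.03, 0.0021, -0.0008, -0.034, 0, 0], [0, 0.06, 0.0021, -0.0008, -0.034, 0, 0], [0, 0.073, 0.0021, -0.0008, -0.034, 0, 0], [0, 0.073, 0.0021, -0.0008, -0.034, 0, 0], [255, 0.073, 0.0021, -0.0008, -0.034, 0, 0], [255, 0.073, 0.0021, -0.0008, -0.034, 0, 0], [255, 0.073, 0.0021, -0.0008, -0.034, 0, 0], [255, 0.073, 0.0021, -0.0008, -0.034, 0, 0], [255, 0.073, 0.0021, -0.0008, -0.034, 0, 0], [255, 0.073, 0.0021, -0.0008, -0.034, 0, 0]], squeeze=80)

```text
time: 2.8
tool_pos: [454.1, -25.7, 0.0]
tcp_rot: [5.8, 89.8, -9.7]
ft_force: [-1.1, 0.5, 7.4]
finger_gap: 57.0
```

Run:
```python
from h import *
P,Q,s=cur(); y=Q.as_matrix()[:,1]; print(P,np.degrees(np.arctan2(y[1],y[0])),s["joint_pos"],s["finger_gap"],s["ft_force"],s["wrist_torque"])
S=snapshot("side"); crop(S,"e_side.png",290,150,130,130,5)
S=snapshot("top"); crop(S,"e_top.png",270,190,100,90,6)
```

```text
[ 4.54061814e+02 -2.57417459e+01  2.16942805e-02] 74.43482615302372 [-9.70868640e+00 -5.46178262e-01  1.19570660e+02 -1.12239579e-04
  6.07547495e+01 -8.41434149e+01] 57.00733795757529 [-1.08358319  0.46224167  7.44870524] [-0.00094987  0.16865234 -0.04137091]
```

View pics/e_side.png

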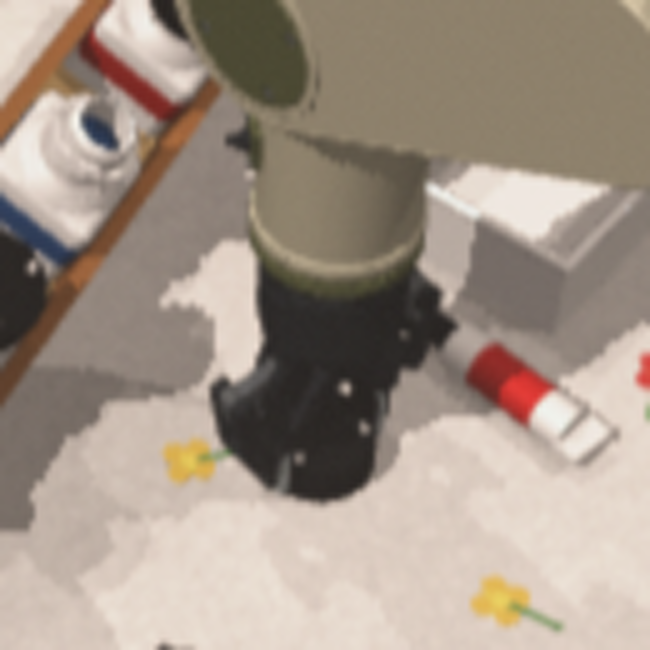

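View pics/e_top.png

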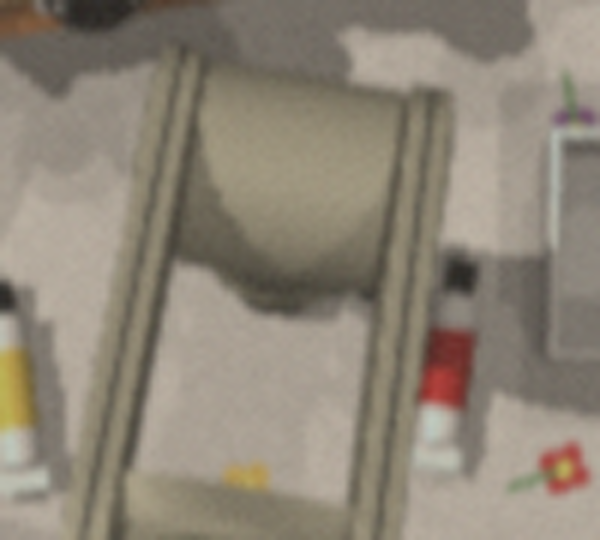

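drive_tool(deltas=[[255, -0.02, 0, 0, 0, 0, 0], [255, -0.05, 0, 0, 0, 0, 0], [255, -0.09, 0, 0, 0, 0, 0], [255, -0.13, 0, 0, 0, 0, 0], [255, -0.17, 0, 0, 0, 0, 0], [255, -0.2, 0, 0, 0, 0, 0], [255, -0.2, 0, 0, 0, 0, 0], [255, -0.2, 0, 0, 0, 0, 0], [255, -0.2, 0, 0, 0, 0, 0], [255, -0.2, 0, 0, 0, 0, 0]])

```text
time: 3.73
tool_pos: [451.1, -25.2, 196.3]
tcp_rot: [-174.1, 89.9, 170.4]
ft_force: [0.1, -0.2, -1.4]
finger_gap: 57.4
```

Run:
```python
from h import *
P,Q,s=cur(); y=Q.as_matrix()[:,1]; print(P,s["tcp_rot"],np.degrees(np.arctan2(y[1],y[0])),s["joint_pos"],s["finger_gap"],s["ft_force"],s["wrist_torque"])
S=snapshot("side"); u=proj(S,[P])[0];print(u); crop(S,"f_side.png",int(u[0])-50,int(u[1])-65,100,100,6)
for sgn in (0,9,19,28):
  print(proj(S,[P+Q.apply([-sgn,0,0])]))
```

```text
[451.08298328 -25.23439526 196.29890862] [-174.06008095   89.85305099  170.40940866] 74.469509001139 [-9.70880833e+00 -1.49622929e+01  1.10381438e+02 -3.04483916e-04
  8.47278039e+01 -8.41782696e+01] 57.37961666968877 [ 0.11510742 -0.15161306 -1.43593769] [-0.04480064  0.015628   -0.06414053]
[356.65656825 194.07332353]
[[356.65656825 194.07332353]]
[[356.83449238 191.57076926]]
[[357.0347908 188.7542249]]
[[357.21745035 186.1863696 ]]
```

View pics/f_side.png

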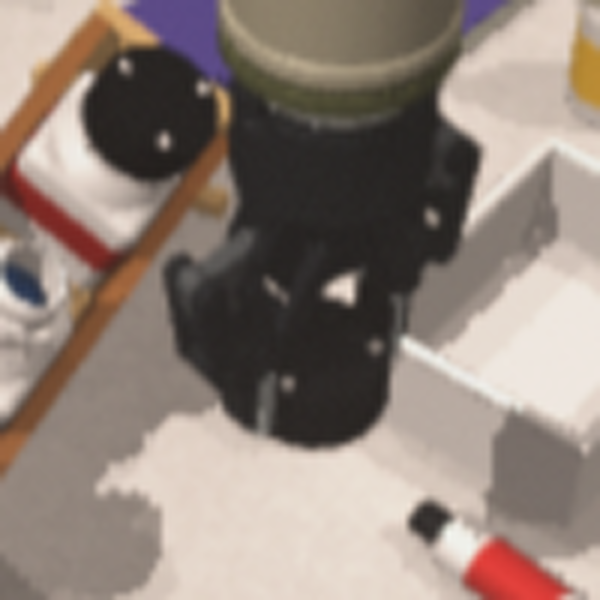

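Run:
```python
from h import *
import pickle
from scipy.optimize import least_squares
S=pickle.load(open("S0.pkl","rb"))["side"]
P=np.array([451.08,-25.23,196.3]); r=p[0]
def res(q,obs,z):
    a=np.deg2rad(q[2])+np.array([0,1,2])*2*np.pi/3
    pts=np.stack([q[0]+r*np.cos(a),q[1]+r*np.sin(a),0*a+z],1); u=proj(S,pts)
    d=np.linalg.norm(u[:,None]-obs[None],axis=2).argmin(0)
    return (u[d]-obs).ravel()
from itertools import product
for z in (222,224.3,226): 
    f=least_squares(res,[451,-25,94.5],args=(np.array([[368.1,186.4],[353.4,192.4]]),z)); print(z,f.x,f.cost)
# same camera, original on table, 2 dots and 3
f=least_squares(res,[451,-25,94.9],args=(np.array([[362.2,235.6],[349.2,241.4]]),28.)); print("table2",f.x,f.cost)
```

```text
222 [450.38896916 -28.57438212  95.53085079] 0.0035331139899822464
224.3 [449.31246829 -26.76860188  95.58048364] 0.0065240908561085735
226 [448.51680679 -25.43386262  95.61736464] 0.009333769415416594
table2 [452.0261902  -26.16674962  95.73557992] 0.002314165260732381
```

```bash
cat >> h.py <<'E'
from scipy.optimize import least_squares
def jarF():
    yaw,t=p[4],np.pi/6
    z=np.array([np.sin(t)*np.cos(yaw),np.sin(t)*np.sin(yaw),np.cos(t)]); x=np.array([-np.sin(yaw),np.cos(yaw),0])
    x=-x if x[1]>0 else x
    return np.stack([x,np.cross(z,x),z],1)
F=jarF(); M=p[1:4]-5*F[:,2]
def tooljar(psi):
    a=np.deg2rad(psi); x=-F[:,2]; y=F[:,0]*np.cos(a)+F[:,1]*np.sin(a); return R.from_matrix(np.stack([x,y,np.cross(x,y)],1))
def jarpose(h,psi,oz=-1.9,dx=0,dy=0):
    Q=tooljar(psi); return M+h*F[:,2]+dx*F[:,0]+dy*F[:,1]-oz*Q.as_matrix()[:,2],Q
Tm=R.from_matrix([[0,-1,0],[0,0,-1],[1,0,0]])
def ori(Q,j1,t23=110):
    W=(R.from_euler("z",j1,degrees=True)*R.from_euler("y",t23,degrees=True)).inv()*Q*Tm.inv()
    a=W.as_euler("ZYZ",degrees=True); return a,np.array([a[0]+180,-a[1],a[2]+180])
def rel(Pm,Q):
    d=F.T@(np.asarray(Pm)-M); y=F.T@Q.as_matrix()[:,1]; x=F.T@Q.as_matrix()[:,0]
    return d,np.degrees(np.arctan2(y[1],y[0])),np.degrees(np.arccos(-x[2]))
E
python3 - <<'E'
from h import *
np.set_printoptions(precision=3,suppress=True)
print(F,M)
for psi in (-86,-26,34,94,154):
    print(psi,ori(tooljar(psi),-9,100),ori(tooljar(psi),-9,80))
P,Q,s=cur()
for psi in (34,154,-86): 
  P1,Q1=jarpose(45,psi); print(psi,P1,delta(P,Q,P1,Q1))
  print(delta(P,Q,*jarpose(80,psi)))
E
```

```text
[[ 0.179  0.852 -0.492]
 [-0.984  0.155 -0.089]
 [ 0.     0.5    0.866]] [613.038 -49.382 144.049]
-86 (array([ 12.092,  52.037, 151.631]), array([192.092, -52.037, 331.631])) (array([ 10.019,  71.677, 155.96 ]), array([190.019, -71.677, 335.96 ]))
-26 (array([12.092, 52.037, 91.631]), array([192.092, -52.037, 271.631])) (array([10.019, 71.677, 95.96 ]), array([190.019, -71.677, 275.96 ]))
34 (array([12.092, 52.037, 31.631]), array([192.092, -52.037, 211.631])) (array([10.019, 71.677, 35.96 ]), array([190.019, -71.677, 215.96 ]))
94 (array([ 12.092,  52.037, -28.369]), array([192.092, -52.037, 151.631])) (array([ 10.019,  71.677, -24.04 ]), array([190.019, -71.677, 155.96 ]))
154 (array([ 12.092,  52.037, -88.369]), array([192.092, -52.037,  91.631])) (array([ 10.019,  71.677, -84.04 ]), array([190.019, -71.677,  95.96 ]))
34 [589.747 -54.69  182.233] (array([0.013, 0.009, 0.142]), array([ 2.04 , -0.046,  0.633]))
(array([-0.017,  0.001,  0.126]), array([ 2.04 , -0.046,  0.633]))
154 [592.504 -53.956 183.874] (array([0.012, 0.01 , 0.144]), array([ 0.003, -0.474,  0.229]))
(array([-0.018,  0.003,  0.128]), array([ 0.003, -0.474,  0.229]))
-86 [590.448 -51.557 182.954] (array([0.013, 0.012, 0.141]), array([-2.035, -0.524, -0.356]))
(array([-0.018,  0.004,  0.126]), array([-2.035, -0.524, -0.356]))
```

drive_tool(deltas=[[255, -0.018, 0.003, 0.128, 0.003, -0.474, 0.229], [255, -0.018, 0.003, 0.128, 0.003, -0.474, 0.229], [255, -0.018, 0.003, 0.128, 0.003, -0.474, 0.229], [255, -0.018, 0.003, 0.128, 0.003, -0.474, 0.229], [255, -0.018, 0.003, 0.128, 0.003, -0.474, 0.229], [255, 0.002, 0.0075, 0.138, 0.003, -0.474, 0.229], [255, 0.012, 0.01, 0.144, 0.003, -0.474, 0.229], [255, 0.012, 0.01, 0.144, 0.003, -0.474, 0.229], [255, 0.012, 0.01, 0.144, 0.003, -0.474, 0.229], [255, 0.012, 0.01, 0.144, 0.003, -0.474, 0.229]])

```text
time: 4.62
tool_pos: [593.3, -53.9, 186.5]
tcp_rot: [25.9, 59.9, 10.2]
ft_force: [0.4, 0.3, -0.4]
finger_gap: 57.7
```

Run:
```python
from h import *
np.set_printoptions(precision=3,suppress=True)
P,Q,s=cur(); print(P,rel(P,Q),s["joint_pos"],s["ft_force"],s["wrist_torque"])
print(delta(P,Q,*jarpose(20,154)))
S=snapshot("side"); u=proj(S,[P])[0];print(u); crop(S,"g_side.png",int(u[0])-45,int(u[1])-55,90,90,8)
g=cv2.imread("pics/g_side.png")
# overlay predicted lid circle top/bottom and neck rim
t=np.linspace(0,2*np.pi,60); 
lc=P-1.9*Q.as_matrix()[:,2]; Qm=Q.as_matrix()
def draw(c,A,B,r,col):
    pts=c+r*(np.outer(np.cos(t),A)+np.outer(np.sin(t),B)); q=(proj(S,pts)-[int(u[0])-45,int(u[1])-55]+.5)*8-.5
    cv2.polylines(g,[np.round(q).astype(int)],True,col,1)
draw(lc,Qm[:,1],Qm[:,2],29.5,(0,255,0)); draw(lc-28*Qm[:,0],Qm[:,1],Qm[:,2],29.5,(0,255,255)); draw(M,F[:,0],F[:,1],17,(0,0,255))
a=np.deg2rad(-20)+np.array([0,1,2])*2*np.pi/3
for x in a:
    q=(proj(S,[lc-28*Qm[:,0]+p[0]*(np.cos(x)*Qm[:,1]+np.sin(x)*Qm[:,2])])[0]-[int(u[0])-45,int(u[1])-55]+.5)*8-.5
    cv2.circle(g,tuple(np.round(q).astype(int)),5,(255,0,255),1)
cv2.imwrite("pics/g_side.png",g[:600])
```

```text
[593.337 -53.923 186.458] (array([ 0.949,  3.715, 46.825]), np.float64(154.06614745755442), np.float64(0.11071129412986734)) [ -18.779  -17.639  118.827   17.674   53.26  -100.536] [ 0.37   0.288 -0.405] [ 0.024  0.265 -0.011]
(array([ 0.027, -0.001, -0.002]), array([ 0.001,  0.002, -0.   ]))
[317.432 165.052]
```

View pics/g_side.png

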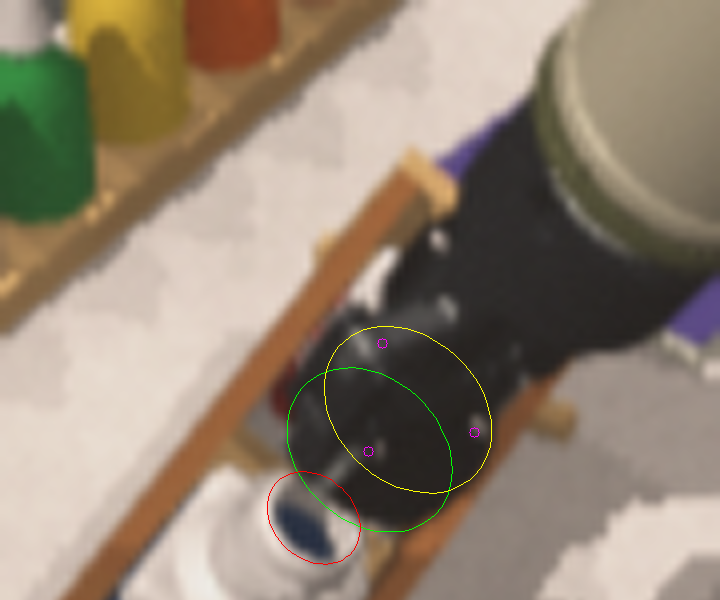

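drive_tool(deltas=[[255, 0.02, -0.001, -0.002, 0.001, 0.002, 0], [255, 0.034, -0.001, -0.002, 0.001, 0.002, 0], [255, 0.042, -0.001, -0.002, 0.001, 0.002, 0], [255, 0.045, -0.001, -0.002, 0.001, 0.002, 0], [255, 0.048, -0.001, -0.002, 0.001, 0.002, 0], [255, 0.05, -0.001, -0.002, 0.001, 0.002, 0], [255, 0.052, -0.001, -0.002, 0.001, 0.002, 0], [255, 0.054, -0.001, -0.002, 0.001, 0.002, 0], [255, 0.055, -0.001, -0.002, 0.001, 0.002, 0], [255, 0.055, -0.001, -0.002, 0.001, 0.002, 0]])

```text
time: 5.5
tool_pos: [618.9, -49.6, 137.4]
tcp_rot: [26.0, 59.9, 10.3]
ft_force: [-0.2, 0.7, -1.0]
finger_gap: 57.1
```

```bash
cat > st.py <<'E'
from h import *
np.set_printoptions(precision=2,suppress=True)
P,Q,s=cur(); Qm=Q.as_matrix(); d,psi,t=rel(P,Q)
lid=F.T@(P-1.9*Qm[:,2]-M)
print("t",s["time"],"lid in F",lid,"psi",psi,"tilt",t,"j",s["joint_pos"],"gap",s["finger_gap"])
print("force tool",Q.inv().apply(s["ft_force"]),"torque tool",Q.inv().apply(s["wrist_torque"]), "forceF",F.T@s["ft_force"])
E
python3 st.py
```

```text
t 5.5 lid in F [ 0.45 -0.08 -8.66] psi 153.97196858874793 tilt 0.07256876302176617 j [ -17.2    -9.98  117.86   18.61   46.47 -101.27] gap 57.06747315858831
force tool [ 0.82  0.38 -0.87] torque tool [0.01 0.26 0.05] forceF [-0.73 -0.61 -0.83]
```

drive_tool(deltas=[[255, 0.001, 0, 0, 0, 0, 0], [255, 0.002, 0, 0, 0, 0, 0], [255, 0.003, 0, 0, 0, 0, 0], [255, 0.004, 0, 0, 0, 0, 0], [255, 0.005, 0, 0, 0, 0, 0], [255, 0.006, 0, 0, 0, 0, 0], [255, 0.007, 0, 0, 0, 0, 0], [255, 0.008, 0, 0, 0, 0, 0], [255, 0.009, 0, 0, 0, 0, 0], [255, 0.01, 0, 0, 0, 0, 0]])

```text
time: 6.33
tool_pos: [623.2, -49.0, 130.5]
tcp_rot: [26.0, 60.0, 10.3]
ft_force: [-47.8, 0.2, 42.0]
finger_gap: 57.2
```

```bash
python3 st.py
```

```text
t 6.3333 lid in F [  0.58   0.25 -16.8 ] psi 154.06034014976257 tilt 0.031017089155568618 j [ -16.95   -8.68  117.47   18.71   45.61 -101.42] gap 57.19441284912307
force tool [-59.8   -0.7  -21.55] torque tool [ 0.02  3.99 -0.26] forceF [ -8.77 -19.68  59.8 ]
```

drive_tool(deltas=[[255, -0.0014, 0, 0, 0, 0, 0], [255, -0.0014, 0, 0, 0.05, 0, 0], [255, -0.0012, 0, 0, 0.1, 0, 0], [255, -0.001, 0, 0, 0.15, 0, 0], [255, -0.0008, 0, 0, 0.2, 0, 0], [255, -0.0005, 0, 0, 0.27, 0, 0], [255, -0.0002, 0, 0, 0.34, 0, 0], [255, 0.0001, 0, 0, 0.41, 0, 0], [255, 0.0004, 0, 0, 0.48, 0, 0], [255, 0.0005, 0, 0, 0.5, 0, 0]])

```text
time: 7.17
tool_pos: [624.0, -49.3, 129.2]
tcp_rot: [54.8, 59.9, 10.2]
ft_force: [-15.0, -1.0, 13.8]
finger_gap: 57.5
```

```bash
python3 st.py
```

```text
t 7.1667 lid in F [  0.28   0.81 -18.28] psi 125.15023565941179 tilt 0.06791942477167993 j [-16.93  -8.5  117.48  18.74  45.33 -72.55] gap 57.455066335457495
force tool [-19.43  -3.92  -4.85] torque tool [-0.3   1.26 -1.14] forceF [-1.72 -6.01 19.43]
```

drive_tool(deltas=[[255, 0.0003, 0, 0, 0.08, 0, 0], [255, 0.0006, 0, 0, 0.16, 0, 0], [255, 0.0009, 0, 0, 0.24, 0, 0], [255, 0.0012, 0, 0, 0.32, 0, 0], [255, 0.0015, 0, 0, 0.4, 0, 0], [255, 0.0018, 0, 0, 0.48, 0, 0], [255, 0.0021, 0, 0, 0.56, 0, 0], [255, 0.0024, 0, 0, 0.64, 0, 0], [255, 0.0027, 0, 0, 0.7, 0, 0], [255, 0.0027, 0, 0, 0.7, 0, 0]])

```text
time: 8.0
tool_pos: [624.8, -49.0, 126.5]
tcp_rot: [94.9, 60.0, 10.3]
ft_force: [-17.1, -1.5, 13.7]
finger_gap: 57.7
```

```bash
python3 st.py
```

```text
t 8.0 lid in F [ -0.12   1.49 -21.06] psi 85.02676626275542 tilt 0.014834488242764756 j [-16.87  -8.11 117.42  18.79  45.06 -32.49] gap 57.69180747847185
force tool [-20.36  -8.07  -0.9 ] torque tool [ 0.06  0.61 -1.92] forceF [-1.6  -7.96 20.36]
```

drive_tool(deltas=[[255, 0.0003, 0, 0, 0.06, 0, 0], [255, 0.0005, 0, 0, 0.12, 0, 0], [255, 0.0007, 0, 0, 0.18, 0, 0], [255, 0.0009, 0, 0, 0.24, 0, 0], [255, 0.0011, 0, 0, 0.3, 0, 0], [255, 0.0011, 0, 0, 0.3, 0, 0], [255, 0.0011, 0, 0, 0.3, 0, 0], [255, 0.0011, 0, 0, 0.3, 0, 0], [255, 0.0011, 0, 0, 0.3, 0, 0], [255, 0.0011, 0, 0, 0.3, 0, 0]])

```text
time: 8.83
tool_pos: [625.3, -48.8, 125.6]
tcp_rot: [111.9, 60.0, 10.3]
ft_force: [-21.4, -0.5, 17.4]
finger_gap: 57.7
```

```bash
python3 st.py
```

```text
t 8.8333 lid in F [ -0.18   2.04 -22.02] psi 68.06470362479324 tilt 0.007175944595275956 j [-16.83  -7.96 117.38  18.82  44.97 -15.54] gap 57.74419531641221
force tool [-25.68 -10.19   0.5 ] torque tool [ 0.15 -0.01 -2.14] forceF [-3.34 -9.64 25.68]
```

drive_tool(deltas=[[255, 0.0002, 0, 0, 0.05, 0, 0], [255, 0.0004, 0, 0, 0.1, 0, 0], [255, 0.0006, 0, 0, 0.15, 0, 0], [255, 0.0007, 0, 0, 0.2, 0, 0], [255, 0.0008, 0, 0, 0.25, 0, 0], [255, 0.0009, 0, 0, 0.3, 0, 0], [255, 0.001, 0, 0, 0.3, 0, 0], [255, 0.001, 0, 0, 0.3, 0, 0], [255, 0.001, 0, 0, 0.3, 0, 0], [255, 0.001, 0, 0, 0.3, 0, 0]])

```text
time: 9.67
tool_pos: [626.1, -48.3, 126.0]
tcp_rot: [129.2, 59.9, 10.4]
ft_force: [-30.4, 2.3, 27.8]
finger_gap: 57.7
```

```bash
python3 st.py
```

```text
t 9.6667 lid in F [ -0.24   3.51 -22.14] psi 50.877142456992914 tilt 0.06855649296116986 j [-16.78  -7.9  117.3   18.88  44.93   1.65] gap 57.72458211107164
force tool [-38.86 -13.88   1.38] torque tool [ 0.36 -0.38 -2.52] forceF [ -7.66 -11.67  38.86]
```

drive_tool(deltas=[[255, -0.0008, -0.0007, 0, 0, 0, 0], [255, -0.0008, -0.0007, 0, 0.03, 0, 0], [255, -0.0008, -0.0007, 0, 0.06, 0, 0], [255, -0.0008, -0.0007, 0, 0.09, 0, 0], [255, -0.0008, -0.0007, 0, 0.12, 0, 0], [255, -0.0008, -0.0007, 0, 0.12, 0, 0], [255, -0.0008, -0.0007, 0, 0.12, 0, 0], [255, -0.0008, -0.0007, 0, 0.12, 0, 0], [255, -0.0008, -0.0007, 0, 0.12, 0, 0], [255, -0.0008, -0.0007, 0, 0.12, 0, 0]])

```text
time: 10.5
tool_pos: [625.6, -48.2, 125.8]
tcp_rot: [136.0, 59.9, 10.3]
ft_force: [-15.8, 1.7, 14.7]
finger_gap: 57.2
```

```bash
python3 st.py
python3 - <<'E'
from h import *
S=snapshot("side"); crop(S,"h_side.png",270,120,80,75,8)
S=snapshot("top"); crop(S,"h_top.png",260,140,130,65,6)
E
```

```text
t 10.5 lid in F [ -0.22   3.06 -22.1 ] psi 44.02568770445399 tilt 0.08495501939616709 j [-16.77  -8.01 117.44  18.85  44.85   8.53] gap 57.240897349792746
force tool [-20.4   -7.26   1.03] torque tool [-0.13 -0.43 -1.35] forceF [-4.51 -5.82 20.39]
```

View pics/h_side.png

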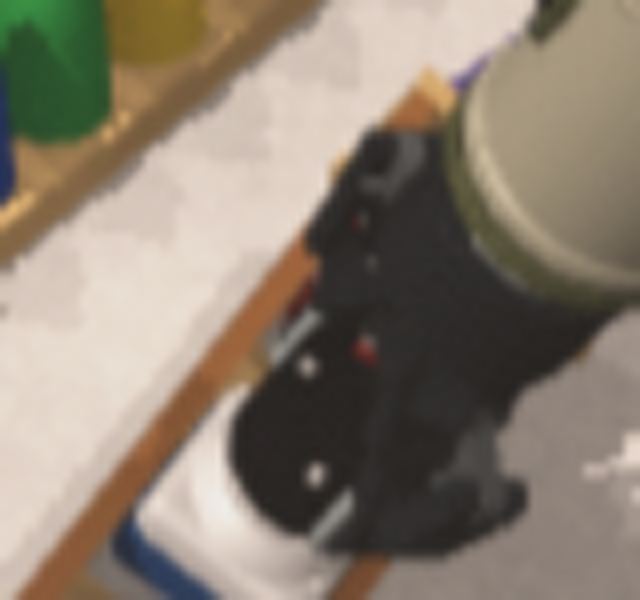

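```bash
cat > fitjar.py <<'E'
from h import *
import sys
def fj(S,obs,rot0,bias=(-.38,-.1)):
    obs=np.array(obs)+bias; out=[]
    for r0 in rot0:
        def f(q):
            a=np.deg2rad(q[3])+np.array([0,1,2])*2*np.pi/3
            loc=np.stack([q[0]+p[0]*np.cos(a),q[1]+p[0]*np.sin(a),0*a+q[2]+28],1)
            u=proj(S,M+loc@F.T); d=np.linalg.norm(u[:,None]-obs[None],axis=2).argmin(0)
            return np.r_[(u[d]-obs).ravel()/.25,q[0]/.6,q[1]/.6]
        s=least_squares(f,[0,0,-21,r0]); out.append((s.cost,s.x.round(2).tolist(),np.sqrt(np.diag(np.linalg.inv(s.jac.T@s.jac))).round(2).tolist()))
    out.sort(key=lambda o:o[0]); return out[0]
if __name__=="__main__":
    import pickle
    S=pickle.load(open("S0.pkl","rb"))["side"]
    im=S.copy()
    print(fj(S,[[308.05,165.05],[309.2,178.7]],range(0,120,20)))
    # check on green/red relative would be at 0
E
python3 fitjar.py
python3 - <<'E'
from h import *
S=snapshot("side"); print(dots(S,313,172,12,n=5,pr=True))
E
```

```text
(np.float64(0.26703964257201857), [0.03, 0.32, -17.59, 65.76], [0.6, 0.39, 1.12, 1.38])
[(np.float64(119.1), np.float64(311.8), np.float64(183.6)), (np.float64(114.9), np.float64(308.9), np.float64(178.8)), (np.float64(101.1), np.float64(307.9), np.float64(165.2)), (np.float64(63.9), np.float64(315.6), np.float64(162.2))]
[[311.8125 183.5625]
 [308.9375 178.8125]
 [307.9375 165.1875]
 [315.5625 162.1875]]
```

View pics/h_top.png

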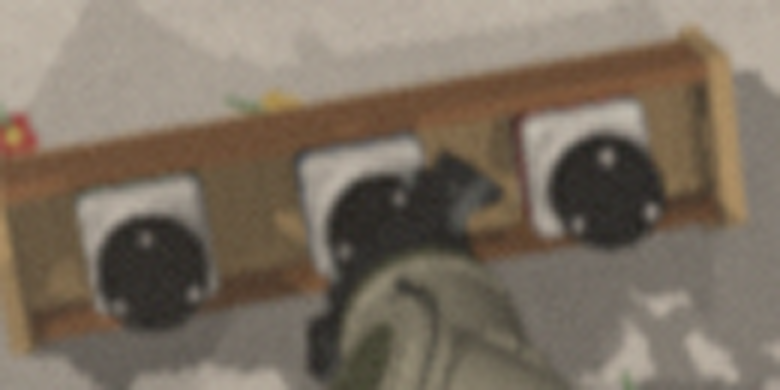

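```bash
cat > fj2.py <<'E'
from h import *
import pickle
SS=pickle.load(open("S0.pkl","rb")); S1,S2=SS["side"],SS["top"]
def fj2(o1,o2,b1=(-.38,-.1),b2=(.22,.42)):
    o1=np.array(o1)+b1; o2=np.array(o2)+b2; best=None
    for r0 in range(0,120,20):
        def f(q):
            a=np.deg2rad(q[3])+np.array([0,1,2])*2*np.pi/3
            loc=np.stack([q[0]+p[0]*np.cos(a),q[1]+p[0]*np.sin(a),0*a+q[2]+28],1); W=M+loc@F.T; e=[]
            for S,o in((S1,o1),(S2,o2)):
                if len(o)==0: continue
                u=proj(S,W); d=np.linalg.norm(u[:,None]-o[None],axis=2).argmin(0); e.append((u[d]-o).ravel()/.25)
            return np.r_[np.concatenate(e),q[0]/1,q[1]/1]
        s=least_squares(f,[0,0,-21,r0])
        if best is None or s.cost<best.cost: best=s
    return best.cost,best.x.round(2),np.sqrt(np.diag(np.linalg.inv(best.jac.T@best.jac))).round(2),best.fun.round(1)
E
python3 - <<'E'
from fj2 import *
S=snapshot("top"); d=dots(S,321,177,9,n=6,pr=True)
print(fj2([[307.95,165.15],[309.0,178.8]],[[325.9,172.4],[317.0,181.3]]))
E
```

```text
[(np.float64(79.7), np.float64(316.8), np.float64(181.4)), (np.float64(76.8), np.float64(326.1), np.float64(172.6))]
(np.float64(1.3493339139143457), array([  1.13,   0.62, -19.94, -54.31]), array([0.53, 0.39, 1.  , 1.06]), array([-0.3, -0.1, -0.2,  0.1,  0.1,  0.7, -0.5,  0.4,  1.1,  0.6]))
```

drive_tool(deltas=[[0, -0.0008, -0.0003, 0, 0, 0, 0], [0, -0.0008, -0.0003, 0, 0, 0, 0], [0, -0.0008, -0.0003, 0, 0, 0, 0], [0, -0.02, 0, 0, 0, 0, 0], [0, -0.06, 0, 0, 0, 0, 0], [0, -0.1, 0, 0, 0, 0, 0], [0, -0.12, 0.028, 0.028, 0, 0, 0], [0, -0.13, 0.056, 0.056, 0, 0, 0], [0, -0.14, 0.084, 0.084, 0, 0, 0], [0, -0.15, 0.112, 0.112, 0, 0, 0]])

```text
time: 11.53
tool_pos: [577.3, -219.6, 254.3]
tcp_rot: [135.8, 59.8, 10.1]
ft_force: [-0.2, 0.1, 1.3]
finger_gap: 85.3
```

```bash
python3 st.py
python3 - <<'E'
from h import *
S=snapshot("side"); crop(S,"i_side.png",260,120,100,100,6)
S=snapshot("top"); crop(S,"i_top.png",260,140,130,65,6)
E
```

```text
t 11.5333 lid in F [159.75  -0.26 128.25] psi 44.046916501808894 tilt 0.17922499984601162 j [-38.64 -12.33 107.26  24.4   66.15  -9.19] gap 85.34165306960769
force tool [-1.21  0.28 -0.44] torque tool [ 0.05 -0.18 -0.11] forceF [-0.11  0.51  1.21]
```

View pics/i_side.png

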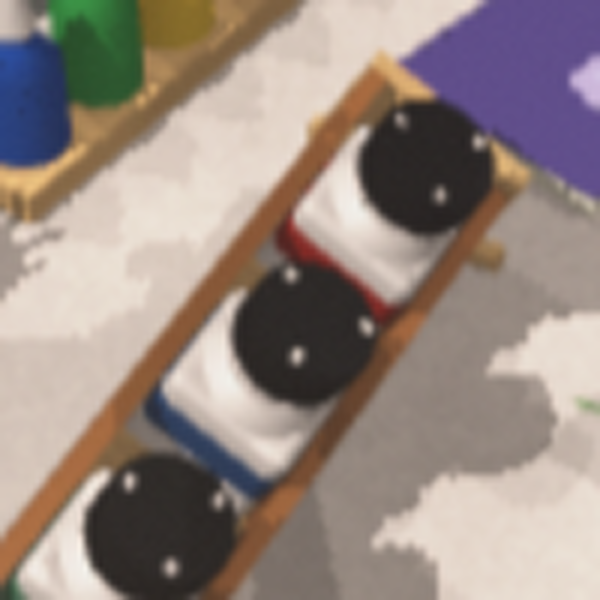

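View pics/i_top.png

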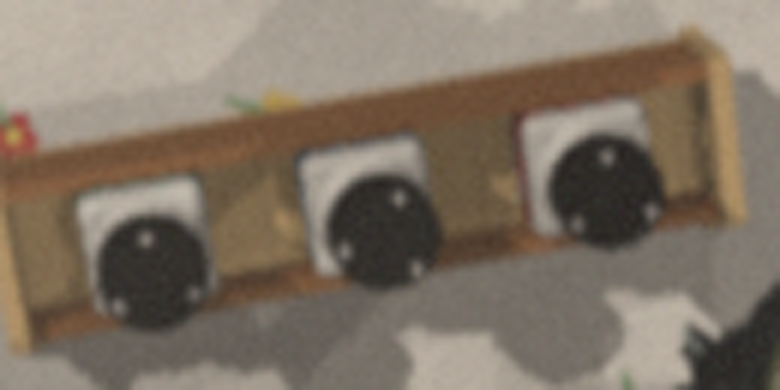

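Run:
```python
from fj2 import *
np.set_printoptions(suppress=True)
a=snapshot("side");b=snapshot("top")
d1=dots(a,310.5,175.3,13,n=3,pr=True); d2=dots(b,324,177,9.5,n=3,pr=True)
np.save("d1.npy",d1);np.save("d2.npy",d2)
print(fj2(d1,d2)); print(fj2(d1,np.zeros((0,2)))); print(fj2(np.zeros((0,2)),d2))
# dark-mask centroid comparison: model silhouette centroid vs observed
def sil(S,c,Fm):
    t=np.linspace(0,2*np.pi,72,endpoint=False); pts=[c+29.5*(np.cos(x)*Fm[:,0]+np.sin(x)*Fm[:,1])+z*Fm[:,2] for x in t for z in (0,28)]
    k=8; u=proj(S,np.array(pts)); h=cv2.convexHull((u*k).astype(np.float32)); m=cv2.moments(h); return np.array([m["m10"],m["m01"]])/m["m00"]/k, m["m00"]/k/k
def obs(S,c,r=20):
    g=S["frame"].max(2); m=(g<75).astype(np.uint8); n,l,st,ce=cv2.connectedComponentsWithStats(m)
    i=l[int(c[1]),int(c[0])]; mm=cv2.morphologyEx((l==i).astype(np.uint8),cv2.MORPH_CLOSE,np.ones((3,3))); mo=cv2.moments(mm,True); return np.array([mo["m10"],mo["m01"]])/mo["m00"],mo["m00"]
for n,S in(("side",a),("top",b)):
    for nm,k in(("red",-125),("green",125),("mid",0)):
        for dep in ((-23,) if k else (-23,-20.5)):
            c=M+k*F[:,0]*np.sign(p[8])+dep*F[:,2]; u,A=sil(S,c,F); o,Ao=obs(S,u); print(n,nm,dep,(u-o).round(2),A,Ao)
```

```text
[(np.float64(138.0), np.float64(309.1), np.float64(178.8)), (np.float64(128.3), np.float64(320.7), np.float64(174.1)), (np.float64(123.2), np.float64(307.9), np.float64(165.2))]
[(np.float64(95.1), np.float64(329.2), np.float64(184.7)), (np.float64(94.9), np.float64(316.8), np.float64(181.6)), (np.float64(88.3), np.float64(325.9), np.float64(172.6))]
(np.float64(2.5284952437467396), array([  0.98,   0.09, -19.62,  65.4 ]), array([0.44, 0.31, 0.84, 0.77]), array([ 0.1,  0.4, -0.5, -0.6,  0.6,  0.1, -1.2, -0.8,  0.2, -0.1,  0. ,
        0.9,  1. ,  0.1]))
(np.float64(0.5415438497610687), array([ -0.01,   0.2 , -18.42,  65.12]), array([0.99, 0.37, 1.43, 1.03]), array([-0.1,  0.4, -0.5, -0.4,  0.7,  0.1, -0. ,  0.2]))
(np.float64(1.7840416265955241), array([  0.93,   0.4 , -18.2 ,  65.75]), array([0.48, 0.97, 3.42, 1.16]), array([-0.9, -0.8,  0.3,  0.3, -0. ,  1. ,  0.9,  0.4]))
side red -23 [-0.33 -0.37] 398.53240536223166 367.0
side green -23 [-0.54 -0.1 ] 502.57335558114573 458.0
side mid -23 [-1.01  0.52] 445.777269737795 405.0
side mid -20.5 [-0.62  0.11] 447.1810571057722 405.0
top red -23 [0.09 0.35] 296.2944570197724 263.0
top green -23 [-0.16  0.37] 297.1625703643076 260.0
top mid -23 [-0.8   0.37] 295.1649920193013 267.0
top mid -20.5 [-0.71  0.59] 296.1843312236015 267.0
```

Run:
```python
from h import *
np.set_printoptions(suppress=True)
P,Q,s=cur(); 
print(delta(P,Q,*jarpose(50,44.5,0,1,.9))); print(delta(P,Q,*jarpose(-21.5,44.5,0,1,.9)))
```

```text
(array([ 0.0766, -0.1129, -0.1132]), array([-0.012 ,  0.0003, -0.0013]))
(array([ 0.1481, -0.113 , -0.1132]), array([-0.012 ,  0.0003, -0.0013]))
```

drive_tool(deltas=[[0, 0.0766, -0.113, -0.113, -0.012, 0, -0.001], [0, 0.0766, -0.113, -0.113, -0.012, 0, -0.001], [0, 0.0766, -0.113, -0.113, -0.012, 0, -0.001], [0, 0.0766, -0.113, -0.113, -0.012, 0, -0.001], [0, 0.0766, -0.113, -0.113, -0.012, 0, -0.001], [0, 0.0766, -0.113, -0.113, -0.012, 0, -0.001], [0, 0.11, -0.113, -0.113, -0.012, 0, -0.001], [0, 0.135, -0.113, -0.113, -0.012, 0, -0.001], [0, 0.148, -0.113, -0.113, -0.012, 0, -0.001], [0, 0.148, -0.113, -0.113, -0.012, 0, -0.001]])

```text
time: 12.57
tool_pos: [623.0, -46.2, 122.7]
tcp_rot: [135.6, 60.2, 10.6]
ft_force: [-0.3, -0.2, -0.3]
finger_gap: 85.6
```

```bash
sed -i 's/-1.9\*Qm\[:,2\]/OZ*Qm[:,2]/; s/^P,Q,s/OZ=0.0\nP,Q,s/' st.py; sed -i 's/P-1.9/P-1.9/' st.py; cat st.py | head -6; sed -i 's/POZ/P+OZ/' st.py; python3 st.py
```

```text
from h import *
np.set_printoptions(precision=2,suppress=True)
OZ=0.0
P,Q,s=cur(); Qm=Q.as_matrix(); d,psi,t=rel(P,Q)
lid=F.T@(POZ*Qm[:,2]-M)
print("t",s["time"],"lid in F",lid,"psi",psi,"tilt",t,"j",s["joint_pos"],"gap",s["finger_gap"])
t 12.5667 lid in F [ -1.39  -1.69 -23.68] psi 44.6472974960778 tilt 0.2792194205902623 j [-16.63  -7.99 117.65  18.77  44.94   8.03] gap 85.58528675836723
force tool [ 0.13 -0.15  0.42] torque tool [-0.05 -0.16 -0.18] forceF [ 0.18 -0.41 -0.13]
```

Run:
```python
from h import *
P,Q,s=cur(); print(delta(P,Q,*jarpose(-21.5,44.7,0,1,.9)),s["qd"])
```

```text
(array([-0.0022,  0.0035, -0.0002]), array([-0.0009,  0.0009,  0.0048])) [-0.72390597 -3.07558394 -0.63108121 -0.59575225  3.20629508  0.56349454]
```

drive_tool(deltas=[[0, -0.0022, 0.0035, -0.0002, 0, 0.001, 0.005], [0, -0.0022, 0.0035, -0.0002, 0, 0.001, 0.005], [0, -0.0022, 0.0035, -0.0002, 0, 0.001, 0.005], [255, -0.0022, 0.0035, -0.0002, 0, 0.001, 0.005], [255, -0.0022, 0.0035, -0.0002, 0, 0.001, 0.005], [255, -0.0022, 0.0035, -0.0002, 0, 0.001, 0.005], [255, -0.0022, 0.0035, -0.0002, 0, 0.001, 0.005], [255, -0.0022, 0.0035, -0.0002, 0, 0.001, 0.005], [255, -0.0022, 0.0035, -0.0002, 0, 0.001, 0.005], [255, -0.0022, 0.0035, -0.0002, 0, 0.001, 0.005]], squeeze=110)

```text
time: 13.4
tool_pos: [624.1, -47.8, 129.6]
tcp_rot: [135.4, 59.9, 10.3]
ft_force: [-25.6, 2.5, 18.3]
finger_gap: 56.8
```

```bash
python3 st.py
```

```text
t 13.4 lid in F [  0.42   2.42 -18.09] psi 44.69132250268818 tilt 0.09466271559469291 j [-16.8   -8.56 117.5   18.76  45.35   8.01] gap 56.8351160396863
force tool [-28.25 -13.57   3.76] torque tool [ 0.05 -0.65 -2.62] forceF [ -6.98 -12.26  28.24]
```

drive_tool(deltas=[[255, -0.001, -0.0007, 0, 0, 0, 0], [255, -0.001, -0.0007, 0, -0.06, 0, 0], [255, -0.0012, -0.0007, 0, -0.14, 0, 0], [255, -0.0015, -0.0007, 0, -0.22, 0, 0], [255, -0.0018, -0.0007, 0, -0.3, 0, 0], [255, -0.0021, -0.0007, 0, -0.38, 0, 0], [255, -0.0024, -0.0007, 0, -0.46, 0, 0], [255, -0.0027, -0.0007, 0, -0.54, 0, 0], [255, -0.003, -0.0007, 0, -0.62, 0, 0], [255, -0.0033, -0.0007, 0, -0.7, 0, 0]])

```text
time: 14.23
tool_pos: [622.8, -47.8, 131.2]
tcp_rot: [95.0, 59.8, 10.2]
ft_force: [-1.7, 3.9, -2.1]
finger_gap: 56.6
```

```bash
python3 st.py
```

```text
t 14.2333 lid in F [  0.19   2.12 -16.01] psi 84.98429762911718 tilt 0.17585290956443642 j [-16.84  -8.99 117.72  18.73  45.46 -32.25] gap 56.61094844903529
force tool [ 1.27 -2.25 -3.95] torque tool [ 0.06  0.56 -0.59] forceF [-4.13 -1.89 -1.28]
```

drive_tool(deltas=[[255, -0.0005, 0, 0, -0.12, 0, 0], [255, -0.001, 0, 0, -0.24, 0, 0], [255, -0.0015, 0, 0, -0.36, 0, 0], [255, -0.002, 0, 0, -0.48, 0, 0], [255, -0.0025, 0, 0, -0.6, 0, 0], [255, -0.003, 0, 0, -0.72, 0, 0], [255, -0.0035, 0, 0, -0.84, 0, 0], [255, -0.004, 0, 0, -0.96, 0, 0], [255, -0.0045, 0, 0, -1.08, 0, 0], [255, -0.005, 0, 0, -1.2, 0, 0]])

```text
time: 15.07
tool_pos: [620.7, -48.5, 136.1]
tcp_rot: [26.1, 59.8, 10.2]
ft_force: [-0.5, 2.4, -1.2]
finger_gap: 56.4
```

```bash
python3 st.py
```

```text
t 15.0667 lid in F [  0.47   2.63 -10.75] psi 153.85379429534592 tilt 0.2327660316220767 j [ -17.     -9.75  117.86   18.63   46.03 -101.04] gap 56.440473936471925
force tool [ 1.01  1.91 -1.62] torque tool [0.02 0.5  0.23] forceF [-2.43 -0.61 -1.01]
```

Run:
```python
from h import *
P,Q,s=cur(); print(delta(P,Q,[452,-261,150],tooldown(86)),delta(P,Q,P+100*F[:,2],Q))
```

```text
(array([-0.1145, -0.2353, -0.0729]), array([-0.2024,  0.4962, -0.1817])) (array([-0.1   ,  0.0001,  0.0004]), array([0., 0., 0.]))
```

drive_tool(deltas=[[255, -0.015, 0, 0, 0, 0, 0], [255, -0.05, 0, 0, 0, 0, 0], [255, -0.085, 0, 0, 0, 0, 0], [255, -0.12, -0.01, 0, 0, 0, 0], [255, -0.12, -0.049, -0.012, -0.034, 0.083, -0.03], [255, -0.12, -0.088, -0.024, -0.068, 0.166, -0.06], [255, -0.12, -0.127, -0.036, -0.102, 0.249, -0.09], [255, -0.12, -0.166, -0.048, -0.136, 0.332, -0.12], [255, -0.12, -0.205, -0.06, -0.17, 0.415, -0.15], [255, -0.1145, -0.2353, -0.073, -0.202, 0.496, -0.182]])

```text
time: 15.9
tool_pos: [450.4, -264.3, 150.9]
tcp_rot: [-127.7, 89.9, -132.0]
ft_force: [1.3, 0.4, -0.1]
finger_gap: 56.2
```

Run:
```python
from h import *
np.set_printoptions(precision=4,suppress=True)
P,Q,s=cur(); y=Q.as_matrix()[:,1]; print(P,s["tcp_rot"],s["joint_pos"],s["qd"],s["finger_gap"],s["ft_force"]); print(delta(P,Q,[452,-261,14],tooldown(86)))
S=snapshot("side"); u=proj(S,[P])[0];crop(S,"j_side.png",int(u[0])-50,int(u[1])-65,100,100,6)
```

```text
[ 450.4266 -264.2744  150.9457] [-127.661    89.8887 -132.019 ] [ -35.9497   -1.5444  103.1122   -0.113    78.444  -121.5691] [ -3.1507  50.7584 -26.6006 -47.6613  13.0651 -14.6729] 56.19839002242076 [ 1.2708  0.4182 -0.1087]
(array([0.1369, 0.0036, 0.0015]), array([-0.0062, -0.0012,  0.0015]))
```

View pics/j_side.png

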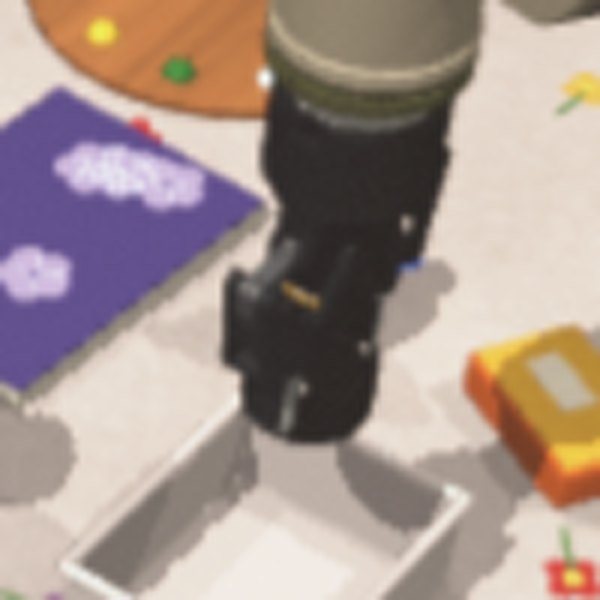

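drive_tool(deltas=[[255, 0.03, 0.003, 0.001, 0, 0, 0], [255, 0.07, 0.003, 0.001, 0, 0, 0], [255, 0.105, 0.003, 0.001, 0, 0, 0], [255, 0.13, 0.003, 0.001, 0, 0, 0], [255, 0.136, 0.003, 0.001, 0, 0, 0], [255, 0.136, 0.003, 0.001, 0, 0, 0], [0, 0.136, 0.003, 0.001, 0, 0, 0], [0, 0.136, 0.003, 0.001, 0, 0, 0], [0, 0.136, 0.003, 0.001, 0, 0, 0], [0, 0.11, 0.003, 0.001, 0, 0, 0]])

```text
time: 16.78
tool_pos: [450.5, -256.2, 37.3]
tcp_rot: [131.6, 89.7, 127.3]
ft_force: [-0.3, 0.7, -1.0]
finger_gap: 85.5
```

Run:
```python
from h import *
np.set_printoptions(precision=4,suppress=True)
P,Q,s=cur(); print(P,s["joint_pos"],s["finger_gap"],s["ft_force"]);
# next: lid L at 459.4,244.3 yaw 61.1 ; flats az 61.1 mod 20
for az in (61.1,81.1,101.1,121.1): print(az,delta(P,Q,[459.4,244.3,70],tooldown(az)))
```

```text
[ 450.4799 -256.1743   37.3066] [ -35.3664    5.94    108.2695    0.1094   66.1109 -121.0556] 85.47363150427609 [-0.2911  0.6614 -0.959 ]
61.1 (array([-0.0304,  0.4998, -0.0292]), array([ 0.4284, -0.0048, -0.0035]))
81.1 (array([-0.0304,  0.4998, -0.0292]), array([ 0.0793, -0.0041, -0.0042]))
101.1 (array([-0.0304,  0.4998, -0.0292]), array([-0.2697, -0.0033, -0.0049]))
121.1 (array([-0.0304,  0.4998, -0.0292]), array([-0.6188, -0.0024, -0.0054]))
```

drive_tool(deltas=[[0, -0.04, 0, 0, 0, 0, 0], [0, -0.08, 0, 0, 0, 0, 0], [0, -0.1, 0.04, -0.002, -0.03, 0, 0], [0, -0.1, 0.08, -0.004, -0.06, 0, 0], [0, -0.1, 0.12, -0.007, -0.09, 0, 0], [0, -0.1, 0.16, -0.009, -0.12, 0, 0], [0, -0.1, 0.2, -0.012, -0.15, 0, 0], [0, -0.1, 0.24, -0.014, -0.18, 0, 0], [0, -0.1, 0.28, -0.016, -0.21, 0, 0], [0, -0.1, 0.32, -0.019, -0.24, 0, 0]])

```text
time: 17.62
tool_pos: [458.6, 64.7, 142.6]
tcp_rot: [12.4, 89.7, 21.8]
ft_force: [0.9, -0.2, 0.1]
finger_gap: 85.3
```

Run:
```python
from h import *
np.set_printoptions(precision=4,suppress=True)
P,Q,s=cur(); print(P,s["joint_pos"],s["finger_gap"],s["ft_force"]);
print(delta(P,Q,[459.4,244.3,60],tooldown(101.1)))
S=snapshot("top"); crop(S,"k_top.png",220,180,220,100,3)
S=snapshot("side"); crop(S,"k_side.png",350,130,110,110,5)
```

```text
[458.6177  64.7003 142.564 ] [  1.6026 -11.0549 112.8035   0.1042  77.9751 -97.8966] 85.31022174492071 [ 0.9428 -0.2357  0.0913]
(array([0.0829, 0.1769, 0.0299]), array([-0.0283,  0.005 , -0.001 ]))
```

View pics/k_side.png

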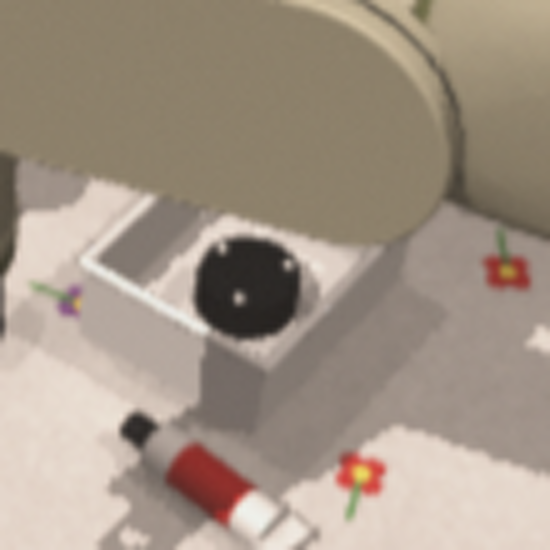

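drive_tool(deltas=[[0, 0.02, 0.04, 0.006, -0.028, 0.005, -0.001], [0, 0.04, 0.08, 0.012, -0.028, 0.005, -0.001], [0, 0.06, 0.12, 0.02, -0.028, 0.005, -0.001], [0, 0.08, 0.155, 0.027, -0.028, 0.005, -0.001], [0, 0.083, 0.177, 0.03, -0.028, 0.005, -0.001], [0, 0.083, 0.177, 0.03, -0.028, 0.005, -0.001], [0, 0.083, 0.177, 0.03, -0.028, 0.005, -0.001], [0, 0.083, 0.177, 0.03, -0.028, 0.005, -0.001], [0, 0.083, 0.177, 0.03, -0.028, 0.005, -0.001], [0, 0.083, 0.177, 0.03, -0.028, 0.005, -0.001]])

```text
time: 18.55
tool_pos: [459.6, 241.4, 58.7]
tcp_rot: [160.3, 89.9, 171.2]
ft_force: [0.2, 0.4, -0.3]
finger_gap: 85.2
```

Run:
```python
from h import *
np.set_printoptions(precision=4,suppress=True)
P,Q,s=cur(); print(P,s["joint_pos"],s["qd"],s["finger_gap"],s["ft_force"]);
print(delta(P,Q,[459.4,244.3,0],tooldown(101.1)))
```

```text
[459.5508 241.4101  58.7169] [ 22.0003   4.1006 107.7028   0.0808  68.3228 -78.9318] [ 0.0755  0.2411  0.1299  0.1245 -0.079   0.1292] 85.17861698319435 [ 0.2154  0.392  -0.316 ]
(array([0.0587, 0.0028, 0.0005]), array([-0.0035, -0.0024, -0.0009]))
```

drive_tool(deltas=[[0, 0.03, 0.0028, 0.0005, -0.003, -0.002, -0.001], [0, 0.05, 0.0028, 0.0005, -0.003, -0.002, -0.001], [0, 0.058, 0.0028, 0.0005, -0.003, -0.002, -0.001], [0, 0.058, 0.0028, 0.0005, -0.003, -0.002, -0.001], [0, 0.058, 0.0028, 0.0005, -0.003, -0.002, -0.001], [255, 0.058, 0.0028, 0.0005, -0.003, -0.002, -0.001], [255, 0.058, 0.0028, 0.0005, -0.003, -0.002, -0.001], [255, 0.058, 0.0028, 0.0005, -0.003, -0.002, -0.001], [255, 0.058, 0.0028, 0.0005, -0.003, -0.002, -0.001], [255, 0.058, 0.0028, 0.0005, -0.003, -0.002, -0.001]], squeeze=110)

```text
time: 19.38
tool_pos: [460.1, 246.0, 2.0]
tcp_rot: [13.5, 89.9, 24.7]
ft_force: [-0.9, -1.0, 8.0]
finger_gap: 56.8
```

Run:
```python
from h import *
np.set_printoptions(precision=4,suppress=True)
P,Q,s=cur(); print(P,s["joint_pos"],s["qd"],s["finger_gap"],s["ft_force"],Q.as_matrix());
print(delta(P,Q,[459.4,230.3,200],tooldown(101.1)))
S=snapshot("side"); print(dots(S,287,307,12.5,n=6,pr=True)); crop(S,"l_side.png",240,240,100,100,6)
```

```text
[460.1045 245.9752   2.0055] [ 22.495    9.3282 108.8364   0.0039  61.7442 -78.686 ] [ 0.0524  0.0114  0.1123 -0.0709 -0.0567 -0.0512] 56.78514313232942 [-0.8526 -1.0172  8.021 ] [[ 0.0014 -0.1939  0.981 ]
 [ 0.0007  0.981   0.1939]
 [-1.      0.0004  0.0015]]
(array([-0.198 , -0.0152, -0.0034]), array([ 0.0014,  0.0015, -0.0004]))
[(np.float64(91.9), np.float64(275.8), np.float64(301.8)), (np.float64(79.7), np.float64(293.6), np.float64(311.3)), (np.float64(64.2), np.float64(277.7), np.float64(309.6))]
[[275.8125 301.8125]
 [293.5625 311.3125]
 [277.6875 309.5625]]
```

Run:
```python
from h import *
np.set_printoptions(precision=4,suppress=True)
P,Q,s=cur(); 
for psi in (148,150): print(psi,delta(P,Q,*jarpose(82,psi,-.7,1,.9)),delta(P,Q,*jarpose(47,psi,-.7,1,.9)),jarpose(82,psi,-.7,1,.9)[0])
```

```text
148 (array([-0.2139, -0.32  ,  0.0534]), array([ 0.5607, -0.5099,  0.1416])) (array([-0.1835, -0.3203,  0.0708]), array([ 0.5607, -0.5099,  0.1416])) [574.215  -57.823  215.8101]
150 (array([-0.2139, -0.32  ,  0.0534]), array([ 0.5266, -0.5115,  0.1324])) (array([-0.1835, -0.3203,  0.0709]), array([ 0.5266, -0.5115,  0.1324])) [574.2219 -57.8004 215.8163]
```

drive_tool(deltas=[[255, -0.02, 0, 0, 0, 0, 0], [255, -0.055, 0, 0, 0, 0, 0], [255, -0.095, 0, 0, 0, 0, 0], [255, -0.135, 0, 0, 0, 0, 0], [255, -0.17, -0.015, 0, 0, 0, 0], [255, -0.2, -0.04, 0.005, 0.07, -0.064, 0.018], [255, -0.22, -0.075, 0.01, 0.14, -0.127, 0.035], [255, -0.22, -0.115, 0.02, 0.21, -0.191, 0.053], [255, -0.22, -0.155, 0.028, 0.28, -0.255, 0.071], [255, -0.22, -0.195, 0.034, 0.35, -0.319, 0.088]])

```text
time: 20.27
tool_pos: [531.2, 59.0, 222.2]
tcp_rot: [25.2, 70.9, 16.0]
ft_force: [1.5, 0.1, -1.0]
finger_gap: 56.7
```

Run:
```python
from h import *
np.set_printoptions(precision=4,suppress=True)
P,Q,s=cur(); print(P,s["finger_gap"])
psi=148; print(psi,delta(P,Q,*jarpose(82,psi,-.7,1,.9)),delta(P,Q,*jarpose(47,psi,-.7,1,.9)))
```

```text
[531.1551  58.9963 222.1685] 56.70534229276203
148 (array([ 0.009 , -0.1095,  0.0588]), array([ 0.2092, -0.1866,  0.0542])) (array([ 0.0433, -0.1083,  0.0655]), array([ 0.2092, -0.1866,  0.0542]))
```

drive_tool(deltas=[[255, 0.003, -0.034, 0.018, 0.07, -0.062, 0.018], [255, 0.006, -0.068, 0.036, 0.14, -0.124, 0.036], [255, 0.009, -0.1, 0.052, 0.2, -0.18, 0.052], [255, 0.015, -0.1095, 0.059, 0.209, -0.187, 0.054], [255, 0.03, -0.109, 0.062, 0.209, -0.187, 0.054], [255, 0.0433, -0.1083, 0.0655, 0.209, -0.187, 0.054], [255, 0.0433, -0.1083, 0.0655, 0.209, -0.187, 0.054], [255, 0.0433, -0.1083, 0.0655, 0.209, -0.187, 0.054], [255, 0.0433, -0.1083, 0.0655, 0.209, -0.187, 0.054], [255, 0.0433, -0.1083, 0.0655, 0.209, -0.187, 0.054]])

```text
time: 21.1
tool_pos: [590.5, -52.6, 184.0]
tcp_rot: [32.0, 60.3, 10.5]
ft_force: [-0.2, 0.2, 0.0]
finger_gap: 56.9
```

```bash
python3 st.py
python3 - <<'E'
from h import *
np.set_printoptions(precision=4,suppress=True)
P,Q,s=cur(); print(P,s["qd"])
psi=148; print(psi,delta(P,Q,*jarpose(12,psi,-.7,1,.9)))
S=snapshot("side"); crop(S,"m_side.png",270,110,90,80,8)
E
```

```text
t 21.1 lid in F [-0.82  0.31 45.95] psi 148.1706607462347 tilt 0.317364020954514 j [-18.67 -17.69 118.99  17.45  53.52 -94.44] gap 56.927354417993286
force tool [-0.08  0.11 -0.21] torque tool [-0.06  0.21 -0.15] forceF [-0.21 -0.12  0.08]
[590.5449 -52.6364 183.9998] [ 0.1345 -0.1032  0.0659  0.0458 -0.1929  0.0185]
148 (array([ 0.0339, -0.0012,  0.0023]), array([ 0.003 , -0.0053,  0.0016]))
```

View pics/m_side.png

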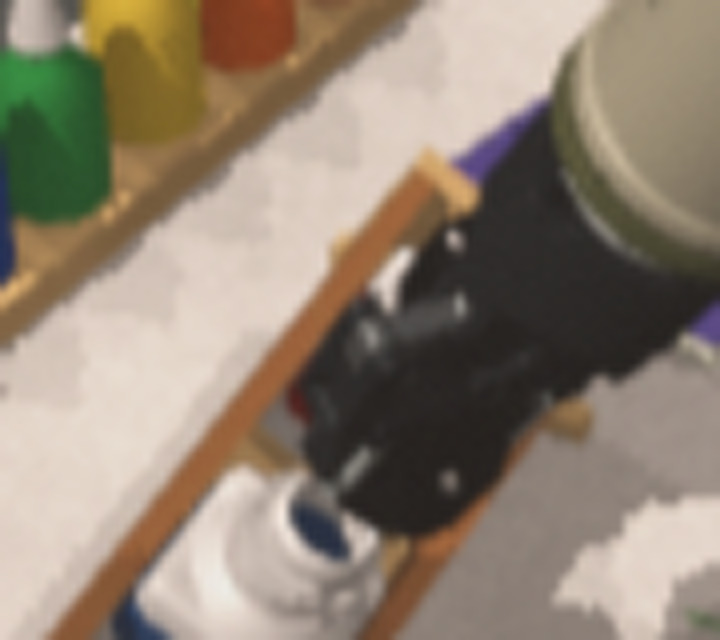

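drive_tool(deltas=[[255, 0.018, -0.0012, 0.0023, 0.003, -0.005, 0.0016], [255, 0.032, -0.0012, 0.0023, 0.003, -0.005, 0.0016], [255, 0.04, -0.0012, 0.0023, 0.003, -0.005, 0.0016], [255, 0.044, -0.0012, 0.0023, 0.003, -0.005, 0.0016], [255, 0.047, -0.0012, 0.0023, 0.003, -0.005, 0.0016], [255, 0.05, -0.0012, 0.0023, 0.003, -0.005, 0.0016], [255, 0.053, -0.0012, 0.0023, 0.003, -0.005, 0.0016], [255, 0.055, -0.0012, 0.0023, 0.003, -0.005, 0.0016], [255, 0.057, -0.0012, 0.0023, 0.003, -0.005, 0.0016], [255, 0.058, -0.0012, 0.0023, 0.003, -0.005, 0.0016]])

```text
time: 21.98
tool_pos: [619.9, -49.4, 132.7]
tcp_rot: [32.2, 60.1, 10.4]
ft_force: [-1.1, 2.9, 0.1]
finger_gap: 57.0
```

```bash
python3 st.py
```

```text
t 21.9833 lid in F [  1.2    0.21 -13.19] psi 147.93864919452074 tilt 0.11124839824989405 j [-17.11  -9.33 117.76  18.63  46.09 -95.3 ] gap 57.00649773376729
force tool [-0.39  2.4  -1.98] torque tool [0.01 0.51 0.22] forceF [-3.09 -0.4   0.39]
```

drive_tool(deltas=[[255, 0.0006, 0, 0, 0, 0, 0], [255, 0.0012, 0, 0, 0, 0, 0], [255, 0.0018, 0, 0, 0, 0, 0], [255, 0.0024, 0, 0, 0, 0, 0], [255, 0.003, 0, 0, 0, 0, 0], [255, 0.0034, 0, 0, 0, 0, 0], [255, 0.0038, 0, 0, 0, 0, 0], [255, 0.0042, 0, 0, 0, 0, 0], [255, 0.0042, 0, 0, 0, 0, 0], [255, 0.0042, 0, 0, 0, 0, 0]])

```text
time: 22.82
tool_pos: [621.9, -49.0, 129.1]
tcp_rot: [32.2, 60.1, 10.4]
ft_force: [-1.2, 5.6, 0.9]
finger_gap: 56.9
```

```bash
python3 st.py
```

```text
t 22.8167 lid in F [  1.19   0.18 -17.36] psi 147.93855348356558 tilt 0.11434091165870766 j [-16.98  -8.72 117.62  18.71  45.6  -95.36] gap 56.87027919782134
force tool [-0.83  5.05 -2.79] torque tool [-0.03  0.63  0.66] forceF [-5.76  0.32  0.84]
```

drive_tool(deltas=[[255, 0.0004, 0.0002, 0, 0, 0, 0], [255, 0.0008, 0.0002, 0, 0, 0, 0], [255, 0.0012, 0.0002, 0, 0, 0, 0], [255, 0.0016, 0.0002, 0, 0, 0, 0], [255, 0.002, 0.0002, 0, 0, 0, 0], [255, 0.002, 0.0002, 0, 0, 0, 0], [255, 0.002, 0.0002, 0, 0, 0, 0], [255, 0.002, 0.0002, 0, 0, 0, 0], [255, 0.002, 0.0002, 0, 0, 0, 0], [255, 0.002, 0.0002, 0, 0, 0, 0]])

```text
time: 23.65
tool_pos: [622.9, -48.9, 128.0]
tcp_rot: [32.1, 60.1, 10.4]
ft_force: [-10.8, 4.4, 9.3]
finger_gap: 56.6
```

```bash
python3 st.py
```

```text
t 23.65 lid in F [  1.25   0.45 -18.79] psi 147.96537354877736 tilt 0.11537219301407935 j [-16.92  -8.47 117.53  18.7   45.44 -95.36] gap 56.55087099570718
force tool [-12.96   3.19  -6.63] torque tool [0.   1.45 0.39] forceF [-6.22 -3.9  12.97]
```

drive_tool(deltas=[[255, 0.0003, 0, 0, 0.08, 0, 0], [255, 0.0006, 0, 0, 0.17, 0, 0], [255, 0.0009, 0, 0, 0.26, 0, 0], [255, 0.0012, 0, 0, 0.35, 0, 0], [255, 0.0015, 0, 0, 0.44, 0, 0], [255, 0.0018, 0, 0, 0.53, 0, 0], [255, 0.0022, 0, 0, 0.62, 0, 0], [255, 0.0026, 0, 0, 0.71, 0, 0], [255, 0.003, 0, 0, 0.8, 0, 0], [255, 0.0033, 0, 0, 0.87, 0, 0]])

```text
time: 24.48
tool_pos: [624.1, -47.6, 124.9]
tcp_rot: [82.4, 60.2, 10.6]
ft_force: [-15.2, 8.3, 12.4]
finger_gap: 56.8
```

```bash
python3 st.py
```

```text
t 24.4833 lid in F [  0.23   0.1  -22.2 ] psi 97.86909069393606 tilt 0.21050152323361693 j [-16.78  -7.99 117.44  18.81  45.13 -45.3 ] gap 56.849343912929044
force tool [-17.45  -3.94 -11.59] torque tool [-0.29  2.06 -0.87] forceF [-10.9   -5.44  17.5 ]
```

drive_tool(deltas=[[255, 0.0003, 0, 0, 0.06, 0, 0], [255, 0.0005, 0, 0, 0.12, 0, 0], [255, 0.0007, 0, 0, 0.18, 0, 0], [255, 0.0009, 0, 0, 0.24, 0, 0], [255, 0.0011, 0, 0, 0.3, 0, 0], [255, 0.0013, 0, 0, 0.36, 0, 0], [255, 0.0015, 0, 0, 0.4, 0, 0], [255, 0.0015, 0, 0, 0.4, 0, 0], [255, 0.0015, 0, 0, 0.4, 0, 0], [255, 0.0015, 0, 0, 0.4, 0, 0]])

```text
time: 25.32
tool_pos: [625.7, -47.5, 125.4]
tcp_rot: [105.0, 60.0, 10.5]
ft_force: [-19.9, 9.6, 20.3]
finger_gap: 56.8
```

```bash
python3 st.py
```

```text
t 25.3167 lid in F [  0.38   1.76 -22.6 ] psi 75.20817746134428 tilt 0.11569965613281305 j [-16.73  -7.86 117.31  18.88  44.98 -22.65] gap 56.80923212777253
force tool [-26.45  -8.52 -11.3 ] torque tool [ 0.19  1.64 -1.55] forceF [-13.04  -5.34  26.48]
```

drive_tool(deltas=[[255, -0.0003, -0.0004, -0.0004, 0.04, 0, 0], [255, -0.0003, -0.0004, -0.0004, 0.08, 0, 0], [255, -0.0003, -0.0004, -0.0004, 0.12, 0, 0], [255, -0.0003, -0.0004, -0.0004, 0.16, 0, 0], [255, -0.0003, -0.0004, -0.0004, 0.2, 0, 0], [255, -0.0003, -0.0004, -0.0004, 0.2, 0, 0], [255, -0.0003, -0.0004, -0.0004, 0.2, 0, 0], [255, -0.0003, -0.0004, -0.0004, 0.2, 0, 0], [255, -0.0003, -0.0004, -0.0004, 0.2, 0, 0], [255, -0.0003, -0.0004, -0.0004, 0.2, 0, 0]])

```text
time: 26.15
tool_pos: [625.0, -47.1, 125.0]
tcp_rot: [116.4, 60.1, 10.5]
ft_force: [-16.9, 9.8, 17.5]
finger_gap: 56.8
```

```bash
python3 st.py
python3 - <<'E'
from h import *
S=snapshot("side"); crop(S,"n_side.png",270,120,80,75,8)
S=snapshot("top"); crop(S,"n_top.png",260,140,130,65,6)
E
```

```text
t 26.15 lid in F [ -0.14   1.05 -22.65] psi 63.75440518903851 tilt 0.12917635011822826 j [-16.69  -7.93 117.4   18.84  44.97 -11.15] gap 56.78484045630658
force tool [-22.61  -9.37  -9.6 ] torque tool [ 0.08  1.22 -1.82] forceF [-12.71  -4.13  22.64]
```

View pics/n_side.png

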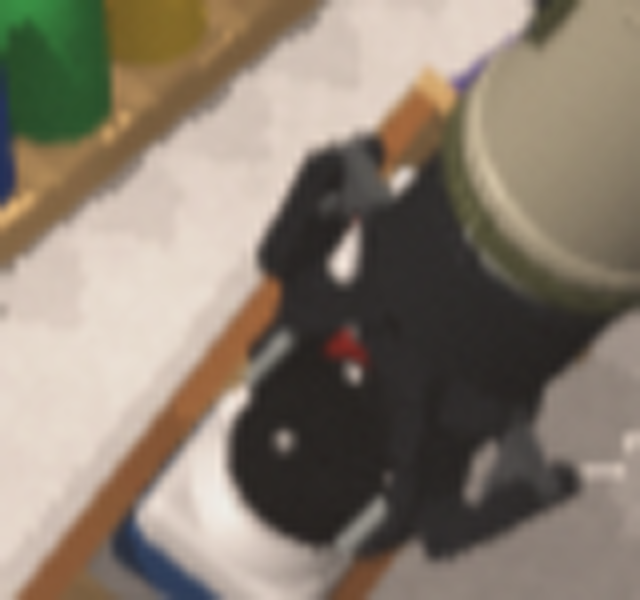

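drive_tool(deltas=[[255, -0.0002, -0.0003, -0.0003, 0.04, 0, 0], [255, -0.0002, -0.0003, -0.0003, 0.08, 0, 0], [255, -0.0002, -0.0003, -0.0003, 0.12, 0, 0], [255, -0.0002, -0.0003, -0.0003, 0.16, 0, 0], [255, -0.0002, -0.0003, -0.0003, 0.2, 0, 0], [255, -0.0002, -0.0003, -0.0003, 0.2, 0, 0], [255, -0.0002, -0.0003, -0.0003, 0.2, 0, 0], [255, -0.0002, -0.0003, -0.0003, 0.2, 0, 0], [255, -0.0002, -0.0003, -0.0003, 0.2, 0, 0], [255, -0.0002, -0.0003, -0.0003, 0.2, 0, 0]])

```text
time: 27.08
tool_pos: [624.8, -46.6, 124.8]
tcp_rot: [127.9, 60.1, 10.5]
ft_force: [-14.3, 9.2, 13.8]
finger_gap: 57.2
```

```bash
python3 st.py
```

```text
t 27.0833 lid in F [ -0.63   0.82 -22.71] psi 52.28353304816793 tilt 0.13462005177215805 j [-16.65  -7.97 117.46  18.83  44.95   0.36] gap 57.15716265531479
force tool [-18.15 -10.2   -6.8 ] torque tool [ 0.14  0.96 -1.72] forceF [-11.58  -3.89  18.18]
```

Run:
```python
from h import *
S=snapshot("side"); crop(S,"o_side.png",270,120,80,75,8); dots(S,311,176,12,n=6,pr=True)
S=snapshot("top"); crop(S,"o_top.png",260,140,130,65,6); dots(S,322,178,9,n=6,pr=True)
```

```text
[(np.float64(117.9), np.float64(313.2), np.float64(184.6)), (np.float64(115.0), np.float64(304.4), np.float64(173.3)), (np.float64(114.2), np.float64(314.9), np.float64(166.9))]
[(np.float64(103.4), np.float64(323.6), np.float64(186.4)), (np.float64(78.5), np.float64(318.1), np.float64(175.4))]
```

View pics/o_side.png

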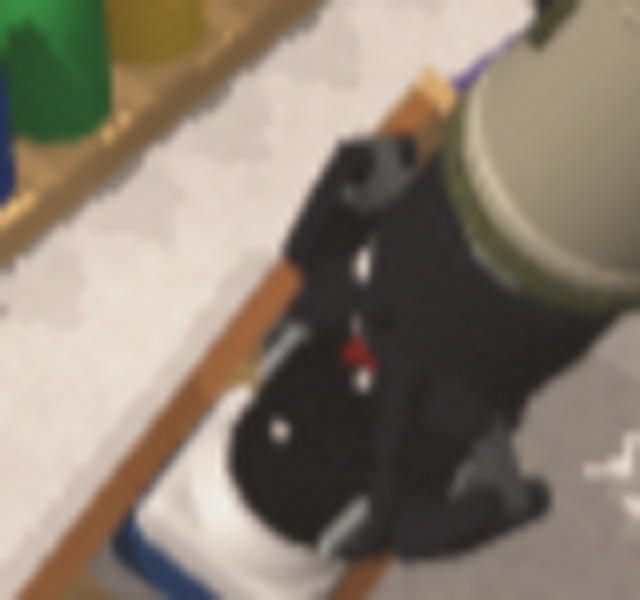

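View pics/o_top.png

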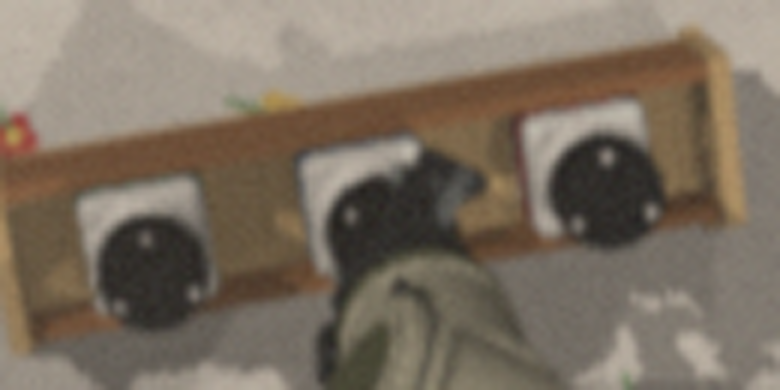

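Run:
```python
from fj2 import *
np.set_printoptions(suppress=True)
print(fj2([[304.4,173.3],[314.9,166.9]],[[318.1,175.4]]))
print(fj2([[304.4,173.3]],[[318.1,175.4]]))
n=cv2.imread("pics/n_side.png"); 
print(fj2([[(285.5)/8-.5+270,440.5/8-.5+120]],np.zeros((0,2))))
```

```text
(np.float64(0.5489456329710266), array([  0.31,  -0.84, -22.64,  12.16]), array([0.69, 0.39, 1.12, 1.16]), array([-0.2, -0.3, -0.1, -0.1, -0.4,  0. ,  0.3, -0.8]))
(np.float64(0.4695535479736814), array([  0.51,  -0.55, -22.49, 133.22]), array([0.85, 0.82, 1.38, 2.84]), array([-0.2, -0.3, -0.5,  0.1,  0.5, -0.5]))
(np.float64(6.462348535570529e-27), array([  0.  ,  -0.  , -19.28,  26.68]), array([1.  , 1.  , 1.92, 3.31]), array([ 0.,  0.,  0., -0.]))
```

drive_tool(deltas=[[255, -0.0002, -0.0003, -0.0002, 0.04, 0, 0], [255, -0.0002, -0.0003, -0.0002, 0.08, 0, 0], [255, -0.0002, -0.0003, -0.0002, 0.12, 0, 0], [255, -0.0002, -0.0003, -0.0002, 0.16, 0, 0], [255, -0.0002, -0.0003, -0.0002, 0.2, 0, 0], [255, -0.0002, -0.0003, -0.0002, 0.24, 0, 0], [255, -0.0002, -0.0003, -0.0002, 0.24, 0, 0], [255, -0.0002, -0.0003, -0.0002, 0.24, 0, 0], [255, -0.0002, -0.0003, -0.0002, 0.24, 0, 0], [255, -0.0002, -0.0003, -0.0002, 0.24, 0, 0]], squeeze=120)

```text
time: 28.02
tool_pos: [624.5, -46.9, 125.1]
tcp_rot: [141.7, 60.1, 10.5]
ft_force: [-15.2, 7.3, 16.8]
finger_gap: 56.6
```

```bash
python3 st.py
python3 - <<'E'
from fj2 import *
np.set_printoptions(suppress=True)
S=snapshot("side"); crop(S,"q_side.png",270,120,80,75,8); d=dots(S,311,176,12,n=6,pr=True)
S=snapshot("top"); e=dots(S,322,178,9,n=6,pr=True)
E
```

```text
t 28.0167 lid in F [ -0.41   0.65 -22.3 ] psi 38.47477047583136 tilt 0.10657916829555554 j [-16.67  -8.04 117.49  18.79  44.98  14.2 ] gap 56.6289677623898
force tool [-21.36  -9.89  -3.5 ] torque tool [ 0.74 -0.47 -2.08] forceF [-9.89 -3.39 21.38]
[(np.float64(115.6), np.float64(309.9), np.float64(184.3)), (np.float64(106.5), np.float64(304.2), np.float64(171.6)), (np.float64(52.4), np.float64(316.2), np.float64(167.9))]
[(np.float64(106.0), np.float64(323.2), np.float64(186.8)), (np.float64(74.2), np.float64(319.3), np.float64(174.3))]
```

View pics/q_side.png

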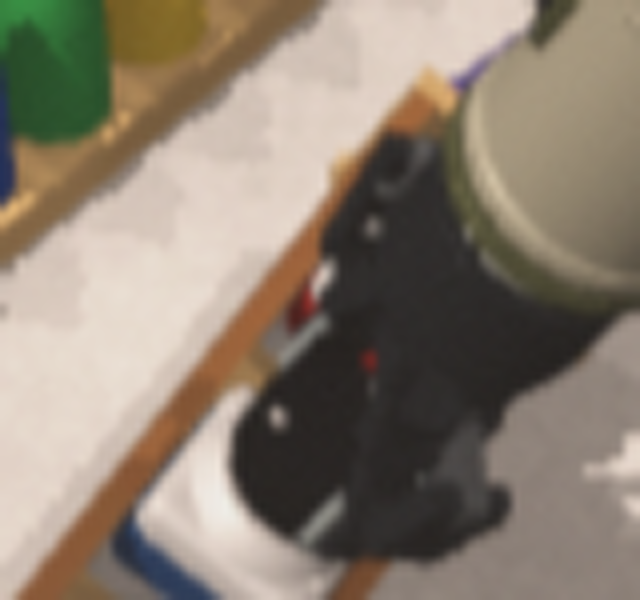

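drive_tool(deltas=[[0, 0, 0, 0, 0, 0, 0], [0, 0, 0, 0, 0, 0, 0], [0, 0, 0, 0, 0, 0, 0], [0, -0.02, 0, 0, 0, 0, 0], [0, -0.06, 0, 0, 0, 0, 0], [0, -0.1, 0, 0, 0, 0, 0], [0, -0.12, 0.028, 0.028, 0, 0, 0], [0, -0.13, 0.056, 0.056, 0, 0, 0], [0, -0.14, 0.084, 0.084, 0, 0, 0], [0, -0.15, 0.112, 0.112, 0, 0, 0]])

```text
time: 28.95
tool_pos: [563.4, -220.6, 246.2]
tcp_rot: [141.3, 60.0, 10.1]
ft_force: [0.4, -0.0, -0.0]
finger_gap: 85.6
```

Run:
```python
from fj2 import *
np.set_printoptions(suppress=True)
a=snapshot("side");b=snapshot("top")
crop(a,"r_side.png",260,120,100,100,6); crop(b,"r_top.png",260,140,130,65,6)
d1=dots(a,310.5,176,13,n=3,pr=True); d2=dots(b,323,178,9.5,n=3,pr=True)
print(fj2(d1,d2)); print(sense()["time"],sense()["tool_pos"])
```

```text
[(np.float64(126.5), np.float64(316.9), np.float64(168.2)), (np.float64(125.6), np.float64(316.1), np.float64(181.3)), (np.float64(105.9), np.float64(304.1), np.float64(171.4))]
[(np.float64(92.7), np.float64(330.9), np.float64(178.8)), (np.float64(92.4), np.float64(320.8), np.float64(186.6)), (np.float64(76.7), np.float64(319.4), np.float64(174.2))]
(np.float64(2.731813263324881), array([  0.32,  -1.18, -22.43, 117.91]), array([0.45, 0.31, 0.84, 0.77]), array([-0.6, -0.1, -0. ,  0.2,  1.2, -0.5, -0.4, -0.2, -0.3, -1.2, -0.4,
        0.3,  0.3, -1.2]))
29.05 [ 563.39981812 -225.20218377  246.29640507]
```

View pics/r_side.png

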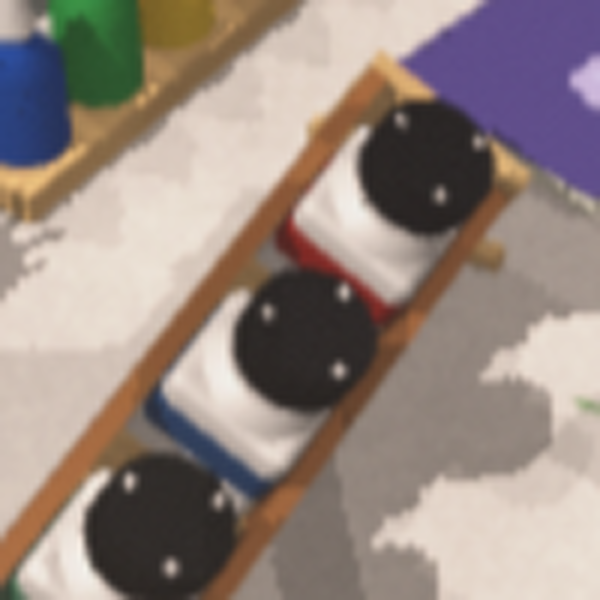

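View pics/r_top.png

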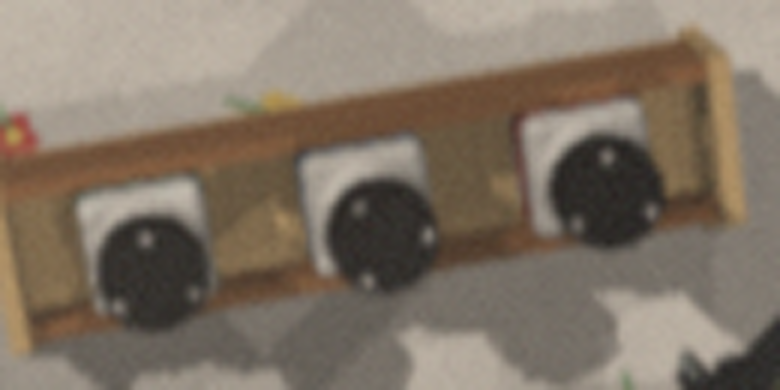

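Run:
```python
from fj2 import *
np.set_printoptions(suppress=True)
def fit(d1,d2):
    o1=d1+np.array((-.38,-.1)); o2=d2+np.array((.22,.42)); best=None
    for r0 in range(0,120,20):
        def f(q):
            a=np.deg2rad(q[3])+np.array([0,1,2])*2*np.pi/3
            loc=R.from_rotvec(np.deg2rad([q[4],q[5],0])).apply(np.stack([p[0]*np.cos(a),p[0]*np.sin(a),0*a+28],1))+q[:3]
            W=M+loc@F.T; e=[]
            for S,o in((S1,o1),(S2,o2)):
                u=proj(S,W); d=np.linalg.norm(u[:,None]-o[None],axis=2).argmin(0); e.append((u[d]-o).ravel()/.25)
            return np.r_[np.concatenate(e),q[0]/1,q[1]/1]
        s=least_squares(f,[0,0,-21,r0,0,0])
        if best is None or s.cost<best.cost: best=s
    return best.cost,best.x.round(2),np.sqrt(np.diag(np.linalg.inv(best.jac.T@best.jac))).round(2)
a=snapshot("side");b=snapshot("top")
d1=dots(a,310.5,176,13,n=3); d2=dots(b,323,178,9.5,n=3)
print(fit(d1,d2)); print("lid1",fit(np.load("d1.npy"),np.load("d2.npy")))
crop(b,"s_top.png",330,190,120,90,6); crop(a,"s_side.png",355,140,90,90,6)
```

```text
(np.float64(3.085711207127829), array([  0.26,  -1.29, -22.11,  -2.05,  -0.22,   0.05]), array([0.75, 0.76, 0.87, 0.84, 1.57, 1.52]))
lid1 (np.float64(1.945769572299244), array([  0.43,  -0.37, -19.72, -54.89,  -1.  ,   1.33]), array([0.74, 0.75, 0.86, 0.83, 1.55, 1.5 ]))
```

View pics/s_top.png

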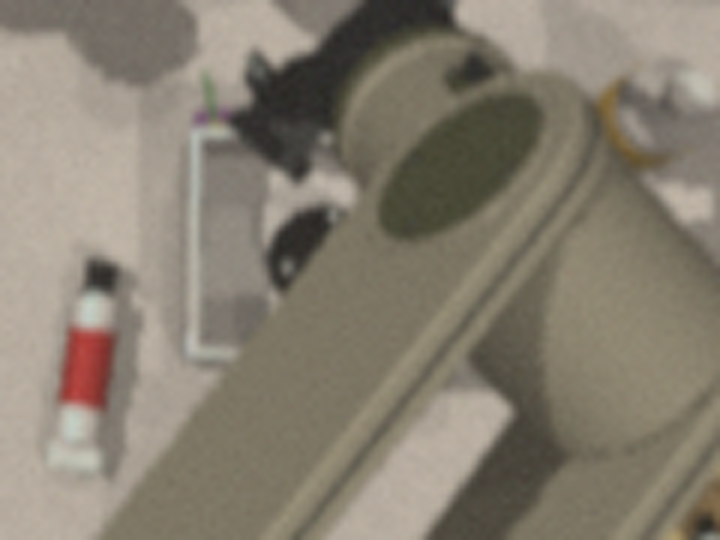

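```bash
python3 st.py
python3 - <<'E'
from h import *
np.set_printoptions(suppress=True)
P,Q,s=cur(); print(s["qd"])
print(delta(P,Q,*jarpose(50,38.3,0,-.2,.2))); print(delta(P,Q,*jarpose(-20,38.3,0,-.2,.2)))
E
```

```text
t 29.15 lid in F [159.13 -18.61 126.66] psi 38.3329590696096 tilt 0.13651152919590287 j [-39.66 -13.75 109.41  24.61  66.09  -4.72] gap 85.14417175724576
force tool [ 0.05  0.28 -0.42] torque tool [ 0.01 -0.16 -0.11] forceF [-0.05  0.5  -0.05]
[ 2.80809415 -1.02856317  1.88146396  0.08236732  0.23857477  0.48775718]
(array([ 0.0764, -0.1133, -0.1138]), array([0.0006, 0.0023, 0.0004]))
(array([ 0.1464, -0.1133, -0.1139]), array([0.0006, 0.0023, 0.0004]))
```

First to the hover point and settle, then descend with a settled reading.

drive_tool(deltas=[[0, 0.02, -0.03, -0.03, 0, 0.002, 0], [0, 0.04, -0.058, -0.058, 0, 0.002, 0], [0, 0.06, -0.086, -0.086, 0, 0.002, 0], [0, 0.0764, -0.113, -0.114, 0, 0.002, 0], [0, 0.0764, -0.113, -0.114, 0, 0.002, 0], [0, 0.0764, -0.113, -0.114, 0, 0.002, 0], [0, 0.0764, -0.113, -0.114, 0, 0.002, 0], [0, 0.0764, -0.113, -0.114, 0, 0.002, 0], [0, 0.0764, -0.113, -0.114, 0, 0.002, 0], [0, 0.0764, -0.113, -0.114, 0, 0.002, 0]])

```text
time: 29.98
tool_pos: [589.0, -52.8, 188.6]
tcp_rot: [141.6, 60.0, 10.4]
ft_force: [-0.3, -0.3, 0.7]
finger_gap: 85.3
```

```bash
python3 st.py
python3 - <<'E'
from h import *
np.set_printoptions(suppress=True)
P,Q,s=cur(); print(s["qd"])
print(delta(P,Q,*jarpose(-20,38.3,0,-.2,.2)))
E
```

```text
t 29.9833 lid in F [-0.9   1.21 50.71] psi 38.4474369588228 tilt 0.04774806416720218 j [-18.85 -18.51 119.25  17.62  53.79  15.16] gap 85.31593622158239
force tool [-0.81  0.21  0.06] torque tool [-0.04 -0.19 -0.14] forceF [0.2  0.09 0.81]
[-0.11164948  0.06203577  0.09637251 -0.03054804 -0.00534927  0.19582409]
(array([ 0.0707, -0.0001,  0.0013]), array([ 0.0026, -0.0008,  0.    ]))
```

drive_tool(deltas=[[0, 0.03, 0, 0.001, 0, 0, 0], [0, 0.055, 0, 0.001, 0, 0, 0], [0, 0.07, 0, 0.001, 0, 0, 0], [0, 0.07, 0, 0.001, 0, 0, 0], [0, 0.07, 0, 0.001, 0, 0, 0], [255, 0.07, 0, 0.001, 0, 0, 0], [255, 0.07, 0, 0.001, 0, 0, 0], [255, 0.07, 0, 0.001, 0, 0, 0], [255, 0.07, 0, 0.001, 0, 0, 0], [255, 0.07, 0, 0.001, 0, 0, 0]], squeeze=120)

```text
time: 30.82
tool_pos: [622.6, -46.5, 129.3]
tcp_rot: [141.5, 59.9, 10.4]
ft_force: [-16.6, -0.7, 13.9]
finger_gap: 56.5
```

```bash
python3 st.py
```

```text
t 30.8167 lid in F [ -1.09   1.26 -17.73] psi 38.55633896748078 tilt 0.08574759888863315 j [-16.71  -8.79 117.72  18.72  45.37  14.25] gap 56.54532712029377
force tool [-20.31  -6.37   4.28] torque tool [-0.01 -0.97 -1.32] forceF [-2.29 -7.33 20.3 ]
```

drive_tool(deltas=[[255, -0.0008, -0.0004, 0.0003, 0, 0, 0], [255, -0.0008, -0.0004, 0.0003, 0, 0, 0], [255, -0.0008, -0.0004, 0.0003, 0.03, 0, 0], [255, -0.0008, -0.0004, 0.0003, 0.06, 0, 0], [255, -0.0008, -0.0004, 0.0003, 0.09, 0, 0], [255, -0.0008, -0.0004, 0.0003, 0.12, 0, 0], [255, -0.0008, -0.0004, 0.0003, 0.12, 0, 0], [255, -0.0008, -0.0004, 0.0003, 0.12, 0, 0], [255, -0.0008, -0.0004, 0.0003, 0.12, 0, 0], [255, -0.0008, -0.0004, 0.0003, 0.12, 0, 0]])

```text
time: 31.65
tool_pos: [622.8, -44.1, 130.9]
tcp_rot: [148.7, 59.8, 10.8]
ft_force: [-13.1, 14.4, 20.8]
finger_gap: 56.0
```

```bash
python3 st.py
```

```text
t 31.65 lid in F [ -3.47   2.57 -16.67] psi 31.710104469781378 tilt 0.30753544980311726 j [-16.58  -8.98 117.76  18.91  45.47  21.12] gap 56.018772703426784
force tool [-23.06 -13.32 -10.08] torque tool [ 0.03  0.36 -1.84] forceF [-16.54   1.49  23.13]
```

drive_tool(deltas=[[0, 0, 0, 0, 0, 0, 0], [0, 0, 0, 0, 0, 0, 0], [0, 0, 0, 0, 0, 0, 0], [0, -0.02, 0, 0, 0, 0, 0], [0, -0.06, 0, 0, 0, 0, 0], [0, -0.1, 0, 0, 0, 0, 0], [0, -0.12, 0.028, 0.028, 0, 0, 0], [0, -0.13, 0.056, 0.056, 0, 0, 0], [0, -0.14, 0.084, 0.084, 0, 0, 0], [0, -0.15, 0.112, 0.112, 0, 0, 0]])

```text
time: 32.48
tool_pos: [543.9, -218.8, 240.0]
tcp_rot: [148.3, 59.9, 10.3]
ft_force: [1.5, -0.1, -0.4]
finger_gap: 85.3
```

```bash
cat > fin.py <<'E'
from fj2 import *
np.set_printoptions(suppress=True)
def fit(d1,d2):
    o1=d1+np.array((-.38,-.1)); o2=d2+np.array((.22,.42)); best=None
    for r0 in range(0,120,20):
        def f(q):
            a=np.deg2rad(q[3])+np.array([0,1,2])*2*np.pi/3
            loc=R.from_rotvec(np.deg2rad([q[4],q[5],0])).apply(np.stack([p[0]*np.cos(a),p[0]*np.sin(a),0*a+28],1))+q[:3]
            W=M+loc@F.T; e=[]
            for S,o in((S1,o1),(S2,o2)):
                u=proj(S,W); d=np.linalg.norm(u[:,None]-o[None],axis=2).argmin(0); e.append((u[d]-o).ravel()/.25)
            return np.r_[np.concatenate(e),q[0]/1,q[1]/1]
        s=least_squares(f,[0,0,-21,r0,0,0])
        if best is None or s.cost<best.cost: best=s
    return best.cost,best.x.round(2),np.sqrt(np.diag(np.linalg.inv(best.jac.T@best.jac))).round(2)
E
python3 - <<'E'
from fin import *
a=snapshot("side");b=snapshot("top")
d1=dots(a,310.5,176,13,n=3,pr=True); d2=dots(b,323,178,9.5,n=3,pr=True)
print(fit(d1,d2),fj2(d1,d2)[1]); crop(a,"u_side.png",260,120,100,100,6)
E
```

```text
[(np.float64(142.4), np.float64(314.3), np.float64(181.3)), (np.float64(119.7), np.float64(302.8), np.float64(171.1)), (np.float64(117.0), np.float64(316.7), np.float64(168.4)), (np.float64(59.2), np.float64(322.2), np.float64(174.6))]
[(np.float64(97.5), np.float64(319.1), np.float64(185.8)), (np.float64(92.7), np.float64(329.9), np.float64(179.3)), (np.float64(90.6), np.float64(318.9), np.float64(173.3))]
(np.float64(1.852035119590423), array([ -0.36,  -0.91, -20.85, 112.39,  -4.38,  -5.23]), array([0.78, 0.8 , 0.9 , 0.83, 1.68, 1.64])) [ -2.33   0.91 -21.9  112.75]
```

View pics/u_side.png

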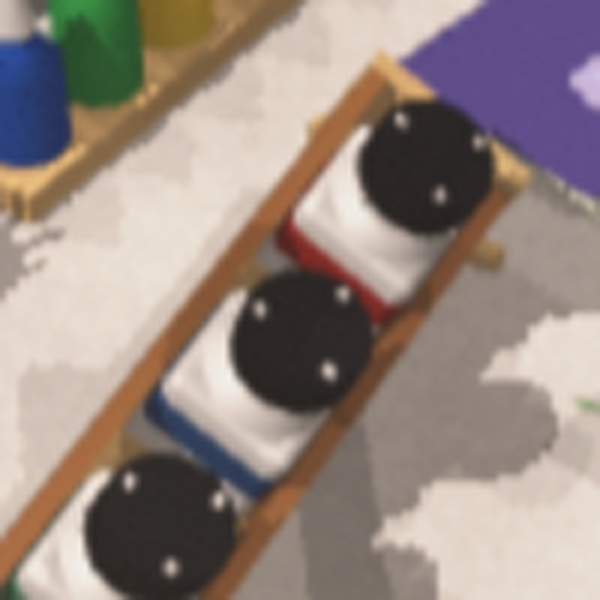

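Run:
```python
from h import *
np.set_printoptions(suppress=True)
P,Q,s=cur(); print(s["qd"],rel(P,Q))
print(delta(P,Q,*jarpose(50,32.6,0,-.3,-1)))
```

```text
[ 5.10528318 -1.45917541  2.94917173  0.18534861 -0.1654732   5.53786867] (array([158.85974384, -38.41605993, 132.73328958]), np.float64(31.362861407323514), np.float64(0.2656706210707822))
(array([ 0.082 , -0.1168, -0.115 ]), array([-0.0216,  0.0022, -0.0041]))
```

drive_tool(deltas=[[0, 0.02, -0.03, -0.03, -0.02, 0.002, -0.004], [0, 0.04, -0.058, -0.058, -0.02, 0.002, -0.004], [0, 0.06, -0.086, -0.086, -0.02, 0.002, -0.004], [0, 0.082, -0.115, -0.114, -0.021, 0.002, -0.004], [0, 0.082, -0.117, -0.115, -0.021, 0.002, -0.004], [0, 0.082, -0.117, -0.115, -0.021, 0.002, -0.004], [0, 0.082, -0.117, -0.115, -0.021, 0.002, -0.004], [0, 0.082, -0.117, -0.115, -0.021, 0.002, -0.004], [0, 0.082, -0.117, -0.115, -0.021, 0.002, -0.004], [0, 0.082, -0.117, -0.115, -0.021, 0.002, -0.004]])

```text
time: 33.42
tool_pos: [587.4, -47.7, 186.9]
tcp_rot: [147.7, 60.0, 10.8]
ft_force: [0.5, -0.3, 0.9]
finger_gap: 85.5
```

Run:
```python
from h import *
np.set_printoptions(suppress=True)
P,Q,s=cur(); print(s["qd"],rel(P,Q))
print(delta(P,Q,*jarpose(-22.5,32.6,0,-.3,-1)))
```

```text
[-0.15504322  0.05415828  0.13622597 -0.07673727 -0.06557792  0.13489362] (array([-6.23061443, -0.14750367, 49.52117637]), np.float64(32.76148177077926), np.float64(0.27919470112435213))
(array([0.072 , 0.0048, 0.0041]), array([ 0.0028, -0.0028,  0.004 ]))
```

drive_tool(deltas=[[0, 0.02, 0.0048, 0.0041, 0.003, -0.003, 0.004], [0, 0.05, 0.0048, 0.0041, 0.003, -0.003, 0.004], [0, 0.07, 0.0048, 0.0041, 0.003, -0.003, 0.004], [0, 0.072, 0.0048, 0.0041, 0.003, -0.003, 0.004], [0, 0.072, 0.0048, 0.0041, 0.003, -0.003, 0.004], [0, 0.072, 0.0048, 0.0041, 0.003, -0.003, 0.004], [255, 0.072, 0.0048, 0.0041, 0.003, -0.003, 0.004], [255, 0.072, 0.0048, 0.0041, 0.003, -0.003, 0.004], [255, 0.072, 0.0048, 0.0041, 0.003, -0.003, 0.004], [255, 0.072, 0.0048, 0.0041, 0.003, -0.003, 0.004]], squeeze=60)

```text
time: 34.25
tool_pos: [623.3, -45.3, 125.5]
tcp_rot: [147.5, 59.9, 10.5]
ft_force: [-7.5, 3.5, 8.8]
finger_gap: 57.8
```

```bash
python3 st.py
```

```text
t 34.25 lid in F [ -2.2    0.12 -21.51] psi 32.703676781735304 tilt 0.11501314595505348 j [-16.56  -8.38 117.79  18.83  44.9   20.05] gap 57.81307467221137
force tool [-11.    -4.81  -1.41] torque tool [-0.17  0.06 -1.12] forceF [-4.79 -1.42 11.01]
```

drive_tool(deltas=[[255, -0.0005, 0, 0, -0.08, 0, 0], [255, -0.0008, 0, 0, -0.17, 0, 0], [255, -0.0011, 0, 0, -0.26, 0, 0], [255, -0.0014, 0, 0, -0.35, 0, 0], [255, -0.0017, 0, 0, -0.44, 0, 0], [255, -0.002, 0, 0, -0.53, 0, 0], [255, -0.0024, 0, 0, -0.62, 0, 0], [255, -0.0028, 0, 0, -0.71, 0, 0], [255, -0.0032, 0, 0, -0.8, 0, 0], [255, -0.0036, 0, 0, -0.89, 0, 0]])

```text
time: 35.08
tool_pos: [621.3, -46.9, 127.6]
tcp_rot: [96.1, 60.0, 10.3]
ft_force: [-2.2, -3.8, 1.2]
finger_gap: 57.7
```

```bash
python3 st.py
python3 - <<'E'
from h import *
S=snapshot("side"); crop(S,"v_side.png",270,120,80,75,8)
E
```

```text
t 35.0833 lid in F [ -0.95  -0.84 -18.53] psi 83.90508274658106 tilt 0.015014565046124383 j [-16.74  -8.86 117.96  18.65  45.22 -31.12] gap 57.71769323492938
force tool [-2.48 -1.46  3.5 ] torque tool [ 0.35 -0.87 -0.53] forceF [ 3.33 -1.82  2.48]
```

View pics/v_side.png

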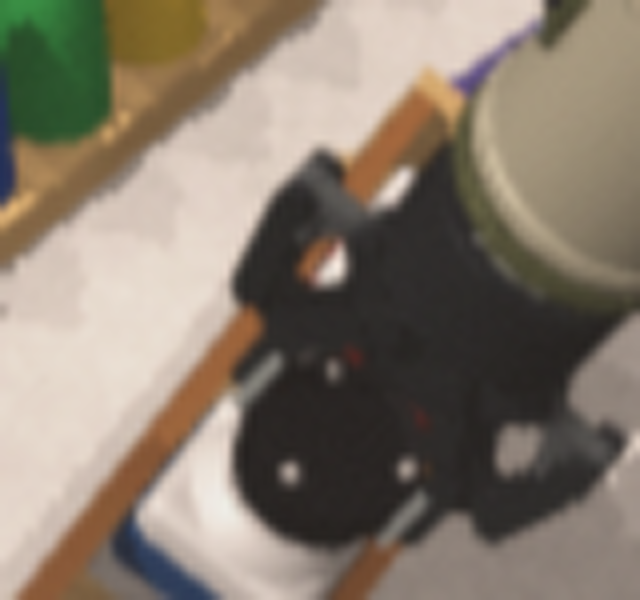

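Run:
```python
from fin import *
S=snapshot("side"); d1=dots(S,313,172,13,n=6,pr=True); 
b=snapshot("top"); d2=dots(b,323,177,10,n=6,pr=True); crop(b,"v_top.png",260,140,130,65,6)
o1=np.array([[335.5,370.5],[290.5,472.5],[407.5,468.5]])/8-.5+[270,120]; print(o1)
print(fj2(o1,np.zeros((0,2))))
```

```text
[(np.float64(123.6), np.float64(305.8), np.float64(178.6)), (np.float64(114.7), np.float64(320.3), np.float64(178.1)), (np.float64(109.3), np.float64(301.7), np.float64(167.1)), (np.float64(80.9), np.float64(311.2), np.float64(165.8))]
[(np.float64(100.1), np.float64(327.6), np.float64(185.7)), (np.float64(92.7), np.float64(330.4), np.float64(171.1)), (np.float64(86.6), np.float64(326.3), np.float64(172.1))]
[[311.4375 165.8125]
 [305.8125 178.5625]
 [320.4375 178.0625]]
(np.float64(13.482118023116934), array([ -0.43,  -2.09, -22.72,  42.55]), array([0.99, 0.37, 1.44, 1.03]), array([-2. ,  1.2,  2.4, -2.9, -1.4,  0.7, -0.4, -2.1]))
```

Run:
```python
from fin import *
o1=np.array([[311.3,165.8],[305.8,178.6],[320.4,178.1]])
for d2 in ([[327.6,185.7]],[[327.6,185.7],[330.4,171.1]],[[327.6,185.7],[326.3,172.1]]): print(fit(o1,np.array(d2)),fj2(o1,d2)[:2])
```

```text
(np.float64(18.44662036604374), array([  3.19,  -0.55, -25.61,  45.59,   3.8 ,  -3.03]), array([0.83, 0.8 , 1.25, 1.1 , 1.71, 1.8 ])) (np.float64(21.853444163191615), array([  2.58,  -2.23, -26.83,  44.18]))
(np.float64(78.77748685114209), array([  5.07,  -2.01, -32.28,  43.  ,  -0.39,   2.75]), array([0.76, 0.76, 0.97, 0.96, 1.61, 1.57])) (np.float64(80.67106162825256), array([  6.02,  -1.75, -31.83,  43.31]))
(np.float64(64.64808448985065), array([  1.64,  -0.26, -24.48,  48.69,   1.98,  -3.09]), array([0.79, 0.77, 0.97, 0.94, 1.64, 1.64])) (np.float64(67.2278181592093), array([  0.52,  -1.21, -24.99,  48.03]))
```

View pics/v_top.png

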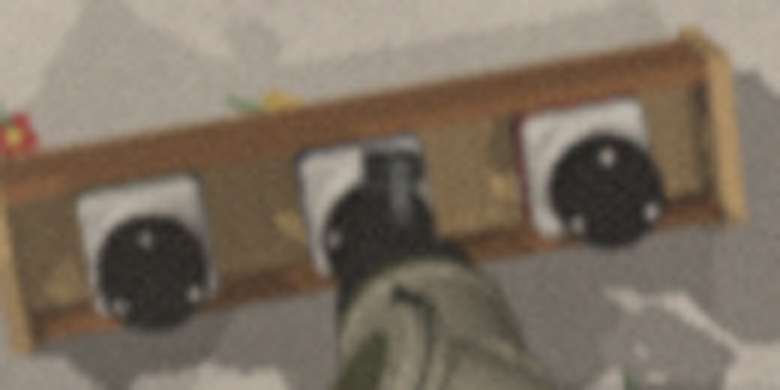

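Run:
```python
from fin import *
for o1 in (np.array([[311.3,165.8],[305.8,178.6],[320.4,178.1]]),np.array([[305.8,178.6],[320.4,178.1]])):
  print(fit(o1,np.array([[315.2,179.5]])),fj2(o1,[[315.2,179.5]]))
```

```text
(np.float64(1.2451344501733579), array([  0.32,  -0.78, -17.23,  43.62,   2.  , -10.  ]), array([0.83, 0.86, 1.32, 1.02, 1.8 , 2.03])) (np.float64(17.004874693516275), array([ -2.53,  -1.78, -20.32,  42.96]), array([0.65, 0.35, 1.05, 0.95]), array([-2. ,  1.3,  2.3, -2.7, -1.4,  0.5,  2. ,  0. , -2.5, -1.8]))
(np.float64(0.8603436583994898), array([  0.51,  -0.48, -16.46,  43.61,   2.35, -10.88]), array([0.92, 0.93, 2.07, 1.4 , 1.99, 2.79])) (np.float64(10.349030424892439), array([ -2.24,  -1.36, -22.48,  45.72]), array([0.65, 0.44, 1.22, 1.32]), array([ 1.7, -0.6, -2.7, -0.1,  1.8,  0.1, -2.2, -1.4]))
```

drive_tool(deltas=[[255, -0.0004, 0, 0, -0.1, 0, 0], [255, -0.0008, 0, 0, -0.2, 0, 0], [255, -0.0012, 0, 0, -0.3, 0, 0], [255, -0.0016, 0, 0, -0.4, 0, 0], [255, -0.002, 0, 0, -0.5, 0, 0], [255, -0.0024, 0, 0, -0.6, 0, 0], [255, -0.0028, 0, 0, -0.7, 0, 0], [255, -0.0032, 0, 0, -0.8, 0, 0], [255, -0.0036, 0, 0, -0.9, 0, 0], [255, -0.004, 0, 0, -1.0, 0, 0]])

```text
time: 36.07
tool_pos: [619.6, -47.9, 131.0]
tcp_rot: [38.8, 60.0, 10.1]
ft_force: [1.0, -4.2, -1.4]
finger_gap: 58.0
```

```bash
python3 st.py
python3 - <<'E'
from h import *
S=snapshot("side"); crop(S,"w_side.png",270,120,80,75,8)
E
```

```text
t 36.0667 lid in F [ -0.24  -0.7  -14.7 ] psi 141.09398001791837 tilt 0.08324541877312142 j [-16.89  -9.42 118.08  18.55  45.62 -88.26] gap 58.03527815993288
force tool [ 1.34 -3.62  2.32] torque tool [ 0.08 -0.15 -0.82] forceF [ 4.28 -0.47 -1.34]
```

View pics/w_side.png

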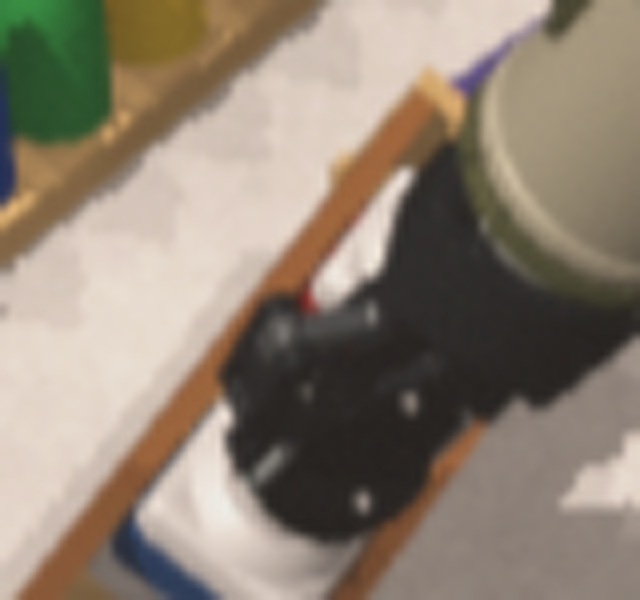

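drive_tool(deltas=[[0, 0, 0, 0, 0, 0, 0], [0, 0, 0, 0, 0, 0, 0], [0, 0, 0, 0, 0, 0, 0], [0, 0.002, 0, 0, 0, 0, 0], [0, 0.004, 0, 0, 0, 0, 0], [0, 0.006, 0, 0, 0, 0, 0], [0, 0.007, 0, 0, 0, 0, 0], [0, 0.007, 0, 0, 0, 0, 0], [0, 0.007, 0, 0, 0, 0, 0], [0, 0.007, 0, 0, 0, 0, 0]])

```text
time: 36.95
tool_pos: [622.6, -45.8, 123.8]
tcp_rot: [39.2, 60.1, 10.4]
ft_force: [0.0, -0.5, -0.8]
finger_gap: 85.5
```

```bash
python3 st.py
python3 - <<'E'
from fin import *
S=snapshot("side"); crop(S,"x_side.png",270,120,80,75,8);dots(S,313,172,13,n=6,pr=True)
S=snapshot("top"); crop(S,"x_top.png",260,140,130,65,6);dots(S,323,177,10,n=6,pr=True)
E
```

```text
t 36.95 lid in F [ -1.85  -1.4  -22.55] psi 140.94446996260612 tilt 0.10144506360240502 j [-16.59  -8.29 117.86  18.77  44.84 -88.22] gap 85.48657136851031
force tool [ 0.65 -0.69 -0.01] torque tool [ 0.04  0.17 -0.17] forceF [ 0.53 -0.44 -0.65]
[(np.float64(104.2), np.float64(315.7), np.float64(181.9)), (np.float64(74.1), np.float64(306.1), np.float64(169.6)), (np.float64(55.1), np.float64(319.1), np.float64(167.9))]
[(np.float64(100.8), np.float64(328.2), np.float64(185.2)), (np.float64(81.4), np.float64(320.7), np.float64(174.7)), (np.float64(61.6), np.float64(314.8), np.float64(181.9))]
```

View pics/x_side.png

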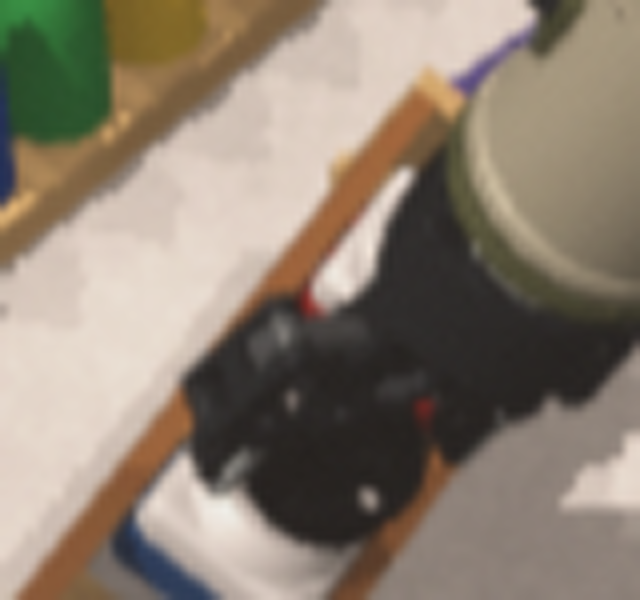

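View pics/x_top.png

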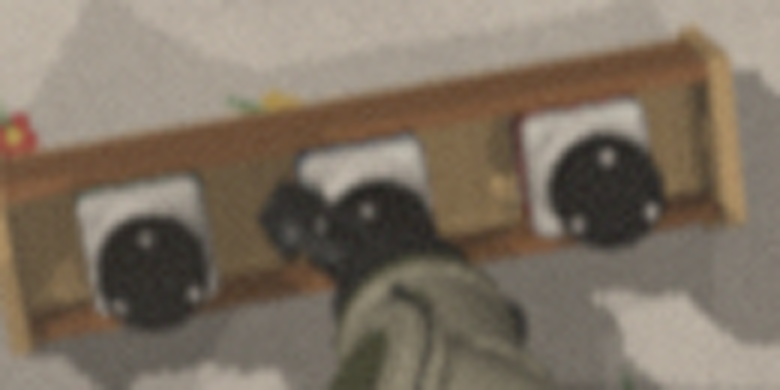

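Run:
```python
from fin import *
o1=np.array([[315.7,181.9],[306.1,169.6]])
print(fit(o1,np.array([[320.7,174.7]])),fj2(o1,[[320.7,174.7]]))
P,Q,s=cur(); print(s["qd"])
for psi in(146,): print(delta(P,Q,*jarpose(-22,psi,0,-.1,-.8)))
```

```text
(np.float64(0.11067758882209562), array([ -0.01,  -0.03, -19.48,  46.07,  -3.59, -43.2 ]), array([1.  , 1.  , 1.9 , 1.61, 2.58, 2.69])) (np.float64(7.248134877074618), array([ -0.65,  -3.29, -17.52, -14.56]), array([0.72, 0.43, 1.17, 1.39]), array([-0.1, -1.4, -0.9,  0. , -0. , -0.6, -0.7, -3.3]))
[ 0.00737775  0.02373081 -0.07422172  0.02788737 -0.00753905  0.0636177 ]
(array([-0.0005, -0.001 ,  0.0014]), array([-0.0882, -0.0014, -0.0005]))
```

```bash
sed -i 's#q\[0\]/1,q\[1\]/1\]#q[0]/1,q[1]/1,*(list(q[4:6]/4) if len(q)>4 else [])]#' fin.py
python3 - <<'E'
from fin import *
print(fit(np.array([[315.7,181.9],[306.1,169.6]]),np.array([[320.7,174.7]])))
print(fit(np.array([[315.7,181.9]]),np.array([[320.7,174.7]])))
print(fit(np.array([[315.7,181.9],[306.1,169.6],[319.1,167.9]]),np.array([[320.7,174.7]])))
E
```

```text
(np.float64(1.2646035110264386), array([  0.04,  -0.6 , -18.87, 108.01,   5.49,   0.33]), array([0.93, 0.91, 1.7 , 1.7 , 1.63, 2.29]))
(np.float64(1.1844807062802958), array([  0.1 ,  -0.6 , -19.79, -11.14,   5.37,   0.8 ]), array([0.94, 0.92, 2.99, 2.83, 1.72, 2.64]))
(np.float64(6.799021862428746), array([  1.35,  -0.01, -16.73, -10.14,   5.36,  -2.93]), array([0.82, 0.75, 1.2 , 1.07, 1.5 , 1.58]))
```

Run:
```python
from fin import *
P,Q,s=cur()
print(delta(P,Q,*jarpose(-21.5,87.5,0,-.1,-.8)))
```

```text
(array([-0.001 , -0.001 ,  0.0014]), array([ 0.9328, -0.0015,  0.0003]))
```

drive_tool(deltas=[[0, -0.001, -0.001, 0.0014, 0.12, 0, 0], [0, -0.001, -0.001, 0.0014, 0.24, 0, 0], [0, -0.001, -0.001, 0.0014, 0.36, 0, 0], [0, -0.001, -0.001, 0.0014, 0.48, 0, 0], [0, -0.001, -0.001, 0.0014, 0.6, 0, 0], [0, -0.001, -0.001, 0.0014, 0.72, 0, 0], [0, -0.001, -0.001, 0.0014, 0.84, 0, 0], [0, -0.001, -0.001, 0.0014, 0.932, 0, 0], [0, -0.001, -0.001, 0.0014, 0.932, 0, 0], [0, -0.001, -0.001, 0.0014, 0.932, 0, 0]])

```text
time: 37.88
tool_pos: [622.9, -47.5, 125.1]
tcp_rot: [92.4, 60.0, 10.4]
ft_force: [-0.1, 0.2, -0.5]
finger_gap: 85.7
```

```bash
python3 st.py
python3 - <<'E'
from fin import *
P,Q,s=cur(); print(s["qd"]); print(delta(P,Q,*jarpose(-21.5,87.5,0,-.1,-.8)))
S=snapshot("side"); crop(S,"y_side.png",270,120,80,75,8);d1=dots(S,313,172,13,n=6,pr=True)
S=snapshot("top"); crop(S,"y_top.png",260,140,130,65,6);d2=dots(S,323,177,10,n=6,pr=True)
E
```

```text
t 37.8833 lid in F [ -0.08  -0.83 -21.43] psi 87.72381136034574 tilt 0.08224215245160864 j [-16.8   -8.31 117.74  18.84  45.02 -35.19] gap 85.71626041627088
force tool [ 0.46 -0.31 -0.15] torque tool [-0.03 -0.01 -0.21] forceF [-0.16 -0.31 -0.46]
[ 0.05665611  0.02183403 -0.0210231   0.05398662  0.00894257 -1.30102399]
(array([ 0.0001,  0.    , -0.    ]), array([ 0.0039, -0.0011,  0.0009]))
[(np.float64(114.0), np.float64(319.1), np.float64(169.4)), (np.float64(109.0), np.float64(315.7), np.float64(181.8)), (np.float64(100.4), np.float64(305.2), np.float64(163.2)), (np.float64(80.6), np.float64(306.2), np.float64(169.7))]
[(np.float64(102.2), np.float64(324.1), np.float64(186.6)), (np.float64(100.8), np.float64(328.2), np.float64(185.1)), (np.float64(80.9), np.float64(324.9), np.float64(168.1)), (np.float64(68.9), np.float64(325.6), np.float64(172.1))]
```

View pics/y_side.png

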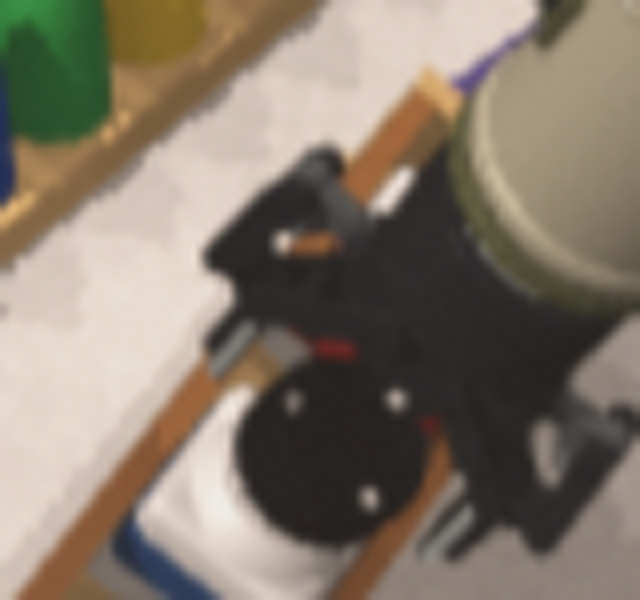

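Run:
```python
from fin import *
o=np.array([[319.1,169.4],[315.7,181.8],[306.2,169.7]])
print(fit(o,np.array([[320.7,174.7]])));print(fit(o,np.zeros((0,2))+0) if 0 else fj2(o,[[320.7,174.7]]))
```

```text
(np.float64(1.5004365201504344), array([  0.01,  -0.93, -18.59, -12.5 ,   5.19,   0.12]), array([0.82, 0.74, 1.18, 1.08, 1.47, 1.52]))
(np.float64(7.54634356156518), array([ -0.49,  -3.23, -17.82, 106.04]), array([0.69, 0.34, 1.08, 0.98]), array([ 0.6, -0.2,  0. , -1. , -1.6, -0.1, -0.2, -0.7, -0.5, -3.2]))
```

drive_tool(deltas=[[255, 0, 0, 0, 0.002, 0, 0], [255, 0, 0, 0, 0.002, 0, 0], [255, 0, 0, 0, 0.002, 0, 0], [255, 0, 0, 0, 0.002, 0, 0], [255, 0, 0, 0, 0.002, 0, 0], [255, 0, 0, 0, 0.002, 0, 0], [255, 0, 0, 0, 0.002, 0, 0], [255, 0, 0, 0, 0.002, 0, 0], [255, 0, 0, 0, 0.002, 0, 0], [255, 0, 0, 0, 0.002, 0, 0]], squeeze=80)

```text
time: 38.82
tool_pos: [622.6, -47.5, 125.3]
tcp_rot: [92.7, 60.1, 10.5]
ft_force: [-8.4, 0.2, 6.4]
finger_gap: 57.7
```

```bash
python3 st.py
python3 - <<'E'
from fin import *
S=snapshot("side"); crop(S,"z_side.png",270,120,80,75,8);d1=dots(S,313,172,13,n=6,pr=True)
S=snapshot("top"); crop(S,"z_top.png",260,140,130,65,6);d2=dots(S,323,177,10,n=6,pr=True)
E
```

```text
t 38.8167 lid in F [ -0.15  -0.89 -21.09] psi 87.49083480381296 tilt 0.11165312326707112 j [-16.8   -8.35 117.73  18.82  45.09 -34.94] gap 57.67966141966572
force tool [-9.64 -3.99 -1.54] torque tool [ 0.06  0.11 -0.88] forceF [-1.7  -3.9   9.65]
[(np.float64(105.3), np.float64(302.1), np.float64(166.9)), (np.float64(99.1), np.float64(315.3), np.float64(181.6)), (np.float64(98.9), np.float64(305.7), np.float64(169.6)), (np.float64(87.2), np.float64(318.9), np.float64(169.4))]
[(np.float64(104.6), np.float64(329.8), np.float64(169.7)), (np.float64(102.3), np.float64(328.7), np.float64(185.1)), (np.float64(87.3), np.float64(325.3), np.float64(171.2))]
```

View pics/z_side.png

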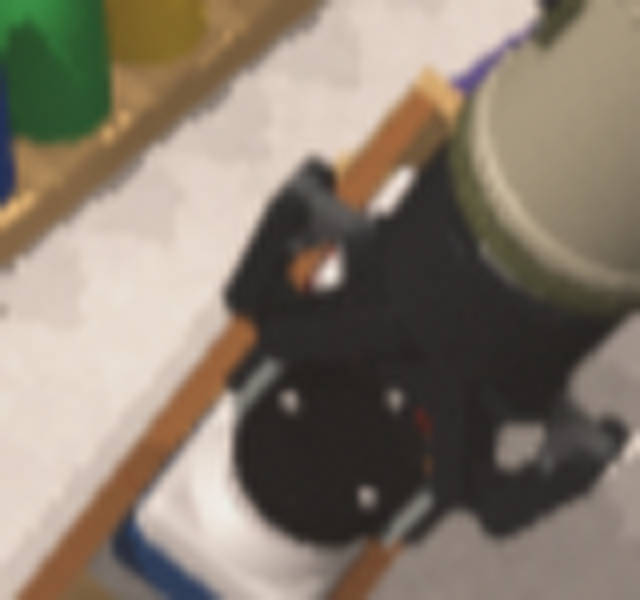

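Run:
```python
from fin import *
o=np.array([[318.9,169.4],[315.3,181.6],[305.7,169.6]])
print(fit(o,np.zeros((0,2)).reshape(0,2)) );print(fj2(o,np.zeros((0,2))))
b=snapshot("top"); crop(b,"z2_top.png",300,160,50,40,14)
```

```text
(np.float64(0.994253815660012), array([ -0.07,  -0.84, -19.03, -13.39,   3.62,  -0.11]), array([1.  , 0.76, 1.8 , 1.14, 1.58, 1.82]))
(np.float64(3.5919439439148757), array([ -0.22,  -2.37, -18.93, -14.49]), array([0.99, 0.37, 1.43, 1.03]), array([ 0.1, -0.2, -0.2, -0.6, -1. , -0.3, -0.2, -2.4]))
```

View pics/z2_top.png

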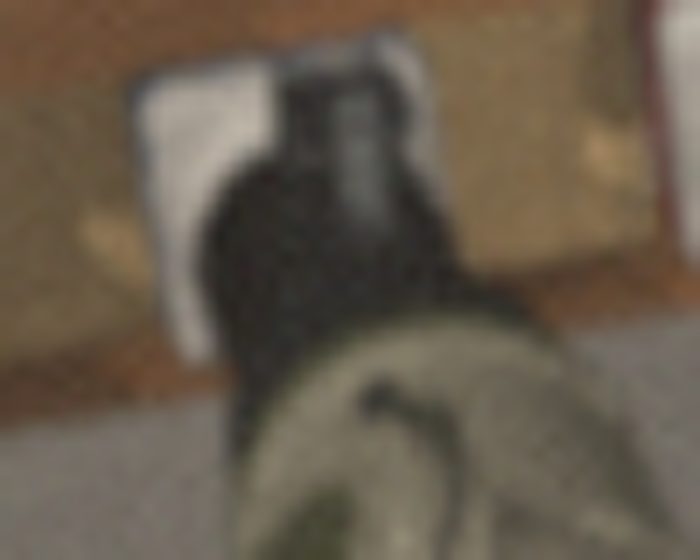

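drive_tool(deltas=[[255, 0.0002, 0, 0, 0.06, 0, 0], [255, 0.0004, 0, 0, 0.12, 0, 0], [255, 0.0007, 0, 0, 0.19, 0, 0], [255, 0.001, 0, 0, 0.26, 0, 0], [255, 0.0013, 0, 0, 0.33, 0, 0], [255, 0.0016, 0, 0, 0.4, 0, 0], [255, 0.0019, 0, 0, 0.47, 0, 0], [255, 0.0022, 0, 0, 0.54, 0, 0], [255, 0.0025, 0, 0, 0.61, 0, 0], [255, 0.0027, 0, 0, 0.68, 0, 0]])

```text
time: 39.8
tool_pos: [624.0, -45.8, 123.0]
tcp_rot: [132.0, 60.1, 10.7]
ft_force: [-3.0, 7.2, 5.2]
finger_gap: 57.8
```

```bash
python3 st.py
```

```text
t 39.8 lid in F [ -1.55  -0.58 -23.94] psi 48.38537761895278 tilt 0.21018706954746805 j [-16.63  -7.93 117.63  18.96  44.81   4.14] gap 57.786642153014306
force tool [-5.37 -4.21 -6.45] torque tool [-0.45  0.81 -1.36] forceF [-7.59  1.14  5.4 ]
```

drive_tool(deltas=[[255, 0.0002, -0.0004, -0.0005, 0.04, 0, 0], [255, 0.0003, -0.0004, -0.0005, 0.08, 0, 0], [255, 0.0005, -0.0004, -0.0005, 0.12, 0, 0], [255, 0.0007, -0.0004, -0.0005, 0.16, 0, 0], [255, 0.0009, -0.0004, -0.0005, 0.2, 0, 0], [255, 0.0011, -0.0004, -0.0005, 0.24, 0, 0], [255, 0.0013, -0.0004, -0.0005, 0.28, 0, 0], [255, 0.0014, -0.0004, -0.0005, 0.32, 0, 0], [255, 0.0014, -0.0004, -0.0005, 0.32, 0, 0], [255, 0.0014, -0.0004, -0.0005, 0.32, 0, 0]])

```text
time: 40.63
tool_pos: [625.3, -45.0, 122.8]
tcp_rot: [150.2, 60.0, 10.7]
ft_force: [-3.1, 6.8, 9.6]
finger_gap: 57.7
```

```bash
python3 st.py
python3 - <<'E'
from fin import *
S=snapshot("side"); crop(S,"A_side.png",270,120,80,75,8);d1=dots(S,313,174,13,n=6,pr=True)
S=snapshot("top"); crop(S,"A_top.png",260,140,130,65,6);d2=dots(S,323,177,10,n=6,pr=True)
E
```

```text
t 40.6333 lid in F [ -2.14   0.5  -24.87] psi 30.182165560685426 tilt 0.1961476202658188 j [-16.51  -7.78 117.56  19.    44.62  22.41] gap 57.6558820916022
force tool [-9.26 -4.66 -6.43] torque tool [ 0.14  0.53 -1.82] forceF [-7.23  3.21  9.28]
[(np.float64(121.8), np.float64(306.2), np.float64(178.9)), (np.float64(111.5), np.float64(309.3), np.float64(166.1)), (np.float64(104.4), np.float64(306.2), np.float64(163.4)), (np.float64(73.0), np.float64(323.4), np.float64(177.7)), (np.float64(57.4), np.float64(319.1), np.float64(179.6))]
[(np.float64(100.5), np.float64(328.2), np.float64(184.4)), (np.float64(84.5), np.float64(326.7), np.float64(173.8)), (np.float64(76.2), np.float64(315.1), np.float64(179.6))]
```

View pics/A_side.png

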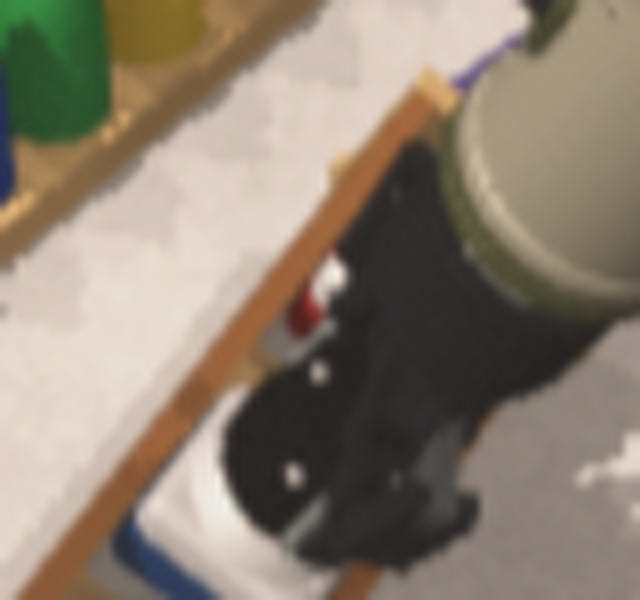

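View pics/A_top.png

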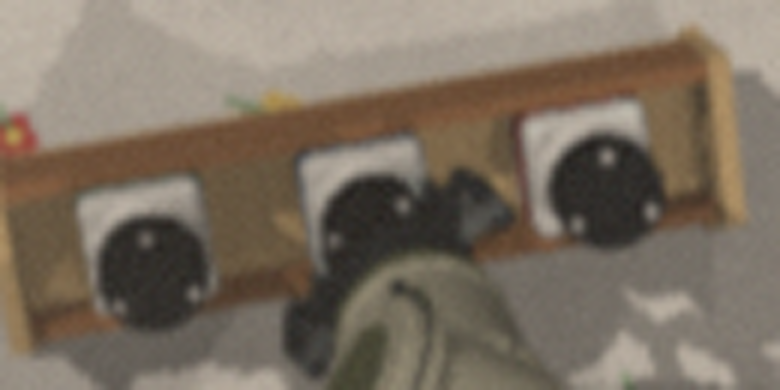

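Run:
```python
from fin import *
o=np.array([[306.2,178.9],[309.3,166.1]]); t=np.array([[326.7,173.8],[315.1,179.6]])
print(fit(o,t),fj2(o,t))
```

```text
(np.float64(2.018434653983533), array([ -0.92,  -0.2 , -22.12,  49.48,   0.5 ,  -3.67]), array([0.8 , 0.88, 1.24, 1.06, 1.9 , 1.61])) (np.float64(5.081312704093453), array([ -2.33,  -0.53, -22.93,  48.92]), array([0.54, 0.38, 1.01, 1.04]), array([ 0.1, -0.7, -0.2,  0.6,  0. , -0.6,  1.8,  0.1, -2.3, -0.5]))
```

drive_tool(deltas=[[0, 0, 0, 0, 0, 0, 0], [0, 0, 0, 0, 0, 0, 0], [0, 0, 0, 0, 0, 0, 0], [0, 0, 0, 0, 0, 0, 0], [0, 0, 0, 0, -0.1, 0, 0], [0, 0, 0, 0, -0.2, 0, 0], [0, 0, 0, 0, -0.3, 0, 0], [0, 0, 0, 0, -0.35, 0, 0], [0, 0, 0, 0, -0.35, 0, 0], [0, 0, 0, 0, -0.35, 0, 0]])

```text
time: 41.57
tool_pos: [624.6, -46.6, 121.2]
tcp_rot: [130.0, 60.1, 10.4]
ft_force: [-0.7, 0.1, 0.6]
finger_gap: 85.4
```

```bash
python3 st.py
python3 - <<'E'
from fin import *
S=snapshot("side"); crop(S,"B_side.png",270,120,80,75,8);d1=dots(S,313,174,13,n=6,pr=True)
S=snapshot("top"); crop(S,"B_top.png",260,140,130,65,6);d2=dots(S,323,177,10,n=6,pr=True)
E
```

```text
t 41.5667 lid in F [ -0.66  -1.15 -25.75] psi 50.075307280772826 tilt 0.10342092090416356 j [-16.62  -7.71 117.63  18.88  44.51   2.48] gap 85.40877744324068
force tool [-0.87 -0.35 -0.03] torque tool [ 0.02 -0.13 -0.16] forceF [-0.25 -0.24  0.87]
[(np.float64(107.3), np.float64(306.4), np.float64(178.6)), (np.float64(101.4), np.float64(309.3), np.float64(166.2)), (np.float64(91.8), np.float64(305.8), np.float64(163.8))]
[(np.float64(98.9), np.float64(327.4), np.float64(184.9)), (np.float64(82.9), np.float64(315.7), np.float64(179.7))]
```

View pics/B_side.png

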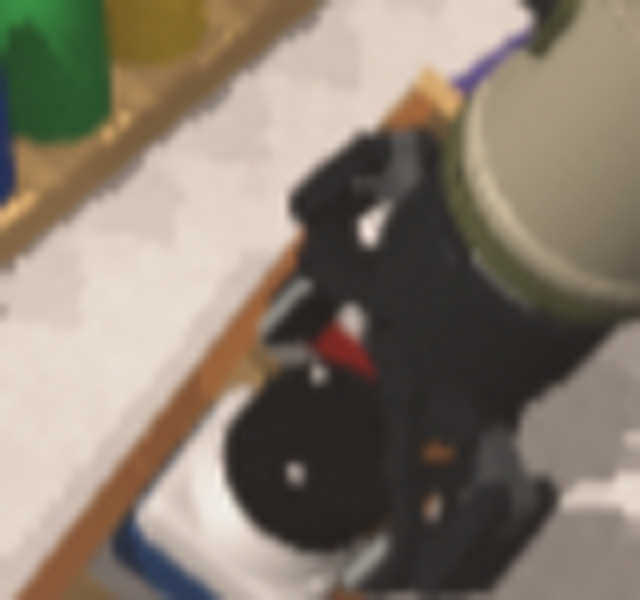

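View pics/B_top.png

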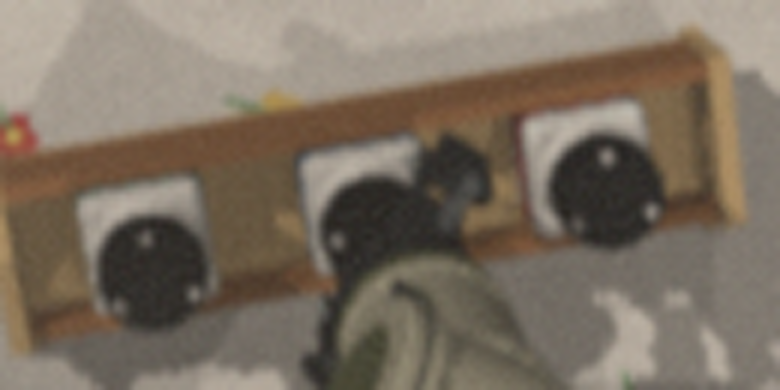

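Run:
```python
from fin import *
o=np.array([[306.4,178.6],[309.3,166.2]]); t=np.array([[315.7,179.7]])
print(fit(o,t),fj2(o,t))
P,Q,s=cur()
for psi in (51,71): print(psi,delta(P,Q,*jarpose(-24,psi,0,-.2,-.7)))
```

```text
(np.float64(0.9684594393730951), array([ -0.77,  -0.3 , -23.49,  49.83,   0.62,  -1.02]), array([0.82, 0.88, 1.4 , 1.22, 1.93, 1.67])) (np.float64(1.269021177120625), array([ -1.1 ,  -0.58, -23.7 ,  49.7 ]), array([0.65, 0.43, 1.12, 1.19]), array([ 0.1,  0.2, -0.2, -0.4,  0.8, -0.4, -1.1, -0.6]))
51 (array([-0.0017,  0.0006,  0.0002]), array([-0.016 , -0.0002,  0.0018]))
71 (array([-0.0017,  0.0006,  0.0002]), array([-0.3651, -0.0005,  0.0017]))
```

drive_tool(deltas=[[0, -0.0017, 0.0006, 0.0002, -0.12, 0, 0.0017], [0, -0.0017, 0.0006, 0.0002, -0.24, 0, 0.0017], [0, -0.0017, 0.0006, 0.0002, -0.35, 0, 0.0017], [0, -0.0017, 0.0006, 0.0002, -0.35, 0, 0.0017], [0, -0.0017, 0.0006, 0.0002, -0.35, 0, 0.0017], [255, -0.0017, 0.0006, 0.0002, -0.35, 0, 0.0017], [255, -0.0017, 0.0006, 0.0002, -0.35, 0, 0.0017], [255, -0.0017, 0.0006, 0.0002, -0.35, 0, 0.0017], [255, -0.0017, 0.0006, 0.0002, -0.35, 0, 0.0017], [255, -0.0017, 0.0006, 0.0002, -0.35, 0, 0.0017]], squeeze=60)

```text
time: 42.5
tool_pos: [624.5, -47.3, 123.6]
tcp_rot: [109.8, 59.9, 10.3]
ft_force: [-4.7, -1.2, 5.1]
finger_gap: 58.4
```

```bash
python3 st.py
```

```text
t 42.5 lid in F [  0.01  -0.13 -23.55] psi 70.18924048118556 tilt 0.05963547984533934 j [-16.7   -8.01 117.68  18.88  44.63 -17.65] gap 58.40761125916271
force tool [-6.8  -1.44  0.85] torque tool [ 0.09 -0.2  -0.33] forceF [ 0.31 -1.64  6.8 ]
```

Low forces, well centred. Turn gently, watching the moment.

drive_tool(deltas=[[255, 0, 0, 0, 0.03, 0, 0], [255, 0, 0, 0, 0.06, 0, 0], [255, 0, 0, 0, 0.09, 0, 0], [255, 0, 0, 0, 0.12, 0, 0], [255, 0, 0, 0, 0.15, 0, 0], [255, 0, 0, 0, 0.18, 0, 0], [255, 0, 0, 0, 0.2, 0, 0], [255, 0, 0, 0, 0.2, 0, 0], [255, 0, 0, 0, 0.2, 0, 0], [255, 0, 0, 0, 0.2, 0, 0]])

```text
time: 43.33
tool_pos: [624.6, -47.3, 123.6]
tcp_rot: [121.2, 59.9, 10.3]
ft_force: [-4.0, -1.6, 4.5]
finger_gap: 57.9
```

```bash
python3 st.py
```

```text
t 43.3333 lid in F [  0.05  -0.03 -23.59] psi 58.78300539065339 tilt 0.07213693697545229 j [-16.7   -8.   117.67  18.88  44.61  -6.24] gap 57.90066018418989
force tool [-5.98 -0.75  1.44] torque tool [ 0.05 -0.28 -0.3 ] forceF [ 0.84 -1.39  5.98]
```

drive_tool(deltas=[[255, 0, 0, 0, 0.02, 0, 0], [255, 0, 0, 0, 0.04, 0, 0], [255, 0, 0, 0, 0.06, 0, 0], [255, 0, 0, 0, 0.08, 0, 0], [255, 0, 0, 0, 0.1, 0, 0], [255, 0, 0, 0, 0.12, 0, 0], [255, 0, 0, 0, 0.14, 0, 0], [255, 0, 0, 0, 0.15, 0, 0], [255, 0, 0, 0, 0.15, 0, 0], [255, 0, 0, 0, 0.15, 0, 0]])

```text
time: 44.17
tool_pos: [624.7, -47.4, 123.6]
tcp_rot: [129.8, 59.9, 10.2]
ft_force: [-1.7, -3.5, 5.6]
finger_gap: 57.9
```

```bash
python3 st.py
```

```text
t 44.1667 lid in F [  0.14   0.02 -23.64] psi 50.18532457817703 tilt 0.07834095942159472 j [-16.69  -7.99 117.67  18.87  44.6    2.36] gap 57.89254385923704
force tool [-6.02  2.67  1.86] torque tool [-0.4  -0.47 -0.03] forceF [3.14 0.85 6.02]
```

drive_tool(deltas=[[0, 0, 0, 0, 0, 0, 0], [0, 0, 0, 0, 0, 0, 0], [0, 0, 0, 0, 0, 0, 0], [0, 0, 0, 0, 0, 0, 0], [0, -0.03, 0, 0, 0, 0, 0], [0, -0.07, 0, 0, 0, 0, 0], [0, -0.11, 0, 0, 0, 0, 0], [0, -0.13, 0.028, 0.028, 0, 0, 0], [0, -0.14, 0.056, 0.056, 0, 0, 0], [0, -0.15, 0.084, 0.084, 0, 0, 0]])

```text
time: 45.0
tool_pos: [581.0, -175.3, 261.1]
tcp_rot: [129.5, 59.8, 10.2]
ft_force: [1.0, 0.9, 0.3]
finger_gap: 85.4
```

drive_tool(deltas=[[0, -0.03, 0.02, 0.02, 0, 0, 0], [0, -0.05, 0.04, 0.04, 0, 0, 0], [0, -0.05, 0.05, 0.05, 0, 0, 0], [0, -0.05, 0.05, 0.05, 0, 0, 0], [0, -0.05, 0.05, 0.05, 0, 0, 0], [0, -0.05, 0.05, 0.05, 0, 0, 0], [0, -0.05, 0.05, 0.05, 0, 0, 0], [0, -0.05, 0.05, 0.05, 0, 0, 0], [0, -0.05, 0.05, 0.05, 0, 0, 0], [0, -0.05, 0.05, 0.05, 0, 0, 0]])

```text
time: 45.83
tool_pos: [574.1, -246.3, 304.3]
tcp_rot: [129.9, 60.0, 10.4]
ft_force: [-0.5, 0.1, -0.1]
finger_gap: 84.8
```

Run:
```python
from fin import *
a=snapshot("side");b=snapshot("top")
d1=dots(a,310.5,176,13,n=3,pr=True); d2=dots(b,323,178,9.5,n=3,pr=True)
print(fit(d1,d2),fj2(d1,d2)); s=sense(); print(s["time"],s["tool_pos"],s["ft_force"])
cv2.imwrite("pics/fin_side.png",a["frame"]); cv2.imwrite("pics/fin_top.png",b["frame"])
```

```text
[(np.float64(129.3), np.float64(304.8), np.float64(175.9)), (np.float64(128.6), np.float64(311.8), np.float64(165.9)), (np.float64(119.7), np.float64(318.8), np.float64(179.3)), (np.float64(64.6), np.float64(321.8), np.float64(174.6))]
[(np.float64(98.1), np.float64(328.8), np.float64(174.7)), (np.float64(96.7), np.float64(316.3), np.float64(177.3)), (np.float64(93.9), np.float64(324.2), np.float64(186.9))]
(np.float64(3.646779703705955), array([ -0.84,  -0.34, -22.25,  30.79,  -0.31,  -0.83]), array([0.72, 0.72, 0.87, 0.82, 1.46, 1.44])) (np.float64(3.839787687533799), array([ -1.16,  -0.22, -22.37,  30.78]), array([0.44, 0.31, 0.84, 0.77]), array([ 0.1,  0.2,  0.5,  0.3, -0. , -0.4, -0.1,  1.1,  0.2,  0.1,  0.4,
       -2.1, -1.2, -0.2]))
45.9333 [ 574.12385346 -246.67583546  304.45502291] [-0.28919746 -0.40628539 -0.51326331]
```

View pics/fin_side.png

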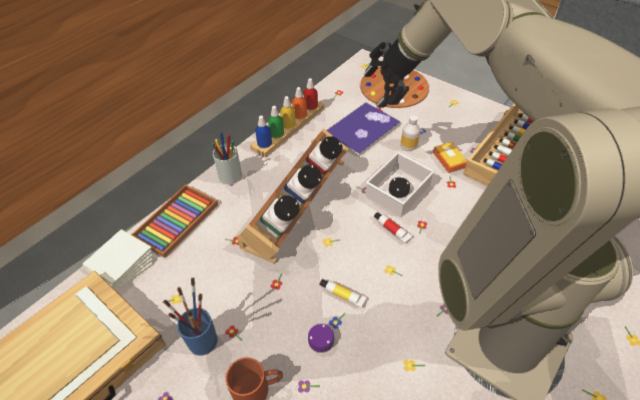

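View pics/fin_top.png

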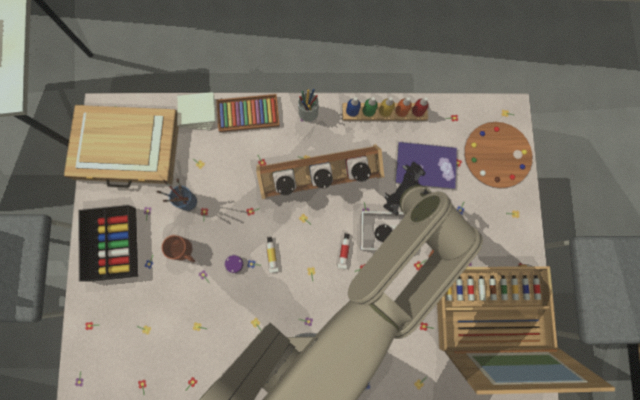

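Run:
```python
import fj2 as m, fin
from fin import *
A=[];
fr=[(snapshot("side"),snapshot("top")) for _ in range(6)]
M0=M.copy(); sg=np.sign(p[8])
for nm,k,c1,c2 in (("mid",0,(310.5,176),(323,178)),("green",125*sg,(286.5,208),(285,185)),("red",-125*sg,(331,147),(361,172))):
    m.M=M0+k*F[:,0]; r=[]
    for a,b in fr:
        d1=dots(a,*c1,13,n=6);d2=dots(b,*c2,9.5,n=3)
        if nm=="green": d1=np.array([x for x in d1 if np.linalg.norm(np.array([[281.1,199.7],[296.1,202.8],[288.1,214.1]])-x,axis=1).min()<1.2])
        else: d1=d1[:3]
        r.append(m.fj2(d1,d2)[1])
    r=np.array(r); print(nm,r.mean(0).round(2),r.std(0).round(2))
```

```text
mid [ -1.1   -0.21 -22.57  30.86] [0.15 0.03 0.21 0.11]
green [ -0.31   0.22 -22.09   9.97] [ 0.08  0.02  0.12 56.48]
red [  0.14  -0.1  -23.45  29.97] [ 0.05  0.03  0.09 59.99]
```

```bash
python3 -c "
from bench import hand_in
print(hand_in())"
```

```text
the job is handed in; nothing more can be done
None
```

The good lid is screwed home on the blue jar and the caked one is in the soaking tub. I handed the job in at about 46.5 s; no verdict is reported.

**First lid (the one nearer the tub).** It stopped sinking at about -19.7 mm in the pictures, roughly 2.5 mm short of home. Its sinking also ended about 40° of turn earlier than the second lid's. I took it as the caked one, unscrewed it and set it in the tub.

**Second lid.**
- On the first try I over-turned it. A regrip taken too high then cocked it by about 7°.
- I backed it off, re-seated it and regripped lower, then turned it gently until the resisting moment rose to 0.4 N m. That was at nearly the angle I had predicted for home.

**Last checks.**
- **Depth:** the pictures put the lid edge at -22.6 mm. The two closed jars' lids, which are fully home, read -22.1 and -23.5 mm by the same method. That fits home (-23 mm), but with only about 0.4 mm to spare on the 22.2 mm limit and nearly 1 mm uncertainty in the pictures.
- **Squareness:** within about 1°, but only known to about 1.5°.
- **Centring:** the lid reads about 1.1 mm off the neck's axis, which is within the play.
- **Tightness:** 0.4 N m is a little short of the 0.5 N m given for fully home. The earlier moment readings on both lids were erratic.
- **Everything else:** the other lid lies inside the tub. The tub and the other things on the table look unmoved in the final pictures, judged by eye, and the gripper was open and clear.

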